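Load the tile press nests and scrap the broken blank

TASK

Put each of the three whole square tiles flat into the press nest of its own size (small, medium, large), setting them down without dropping them. Push the square tile with the missing corner through the sprung flap in the top of the scrap bin, so that it falls inside and the flap closes over it. Leave the round blanks where they lie.

Things in the scene. Friction and masses are not known exactly. Their poses are not given: they have to be found in the camera images.
- tile_small: intact square tile blank, white glazed ceramic, 40 x 40 x 12 mm, lying flat; origin at the centre of its underside, z up, x and y parallel to its sides
- tile_medium: intact square tile blank, white glazed ceramic, 52 x 52 x 12 mm, lying flat; origin at the centre of its underside, z up, x and y parallel to its sides
- tile_large: intact square tile blank, white glazed ceramic, 64 x 64 x 12 mm, lying flat; origin at the centre of its underside, z up, x and y parallel to its sides
- tile_broken: broken reject: a white ceramic tile of 52 x 52 x 12 mm from which one corner is missing (a 20 x 20 mm notch at the +x +y corner); origin at the centre of the underside of the original square, x and y parallel to its sides. For x from -26 to +6 mm it is the full 52 mm wide along y, for y from -26 to +6 mm the full 52 mm along x
- disc_large: round white ceramic blank, 56 mm in diameter, 12 mm thick; not part of this job; origin at the centre of its underside
- disc_small: round white ceramic blank, 42 mm in diameter, 12 mm thick; not part of this job; origin at the centre of its underside
- nest_small: fixed low square aluminium frame with a black silicone floor, the press nest for the 40 mm tile: outside 76 mm square and 7 mm high, recess 52 mm square, its floor 4 mm above the table (rim stands 3 mm above that floor); origin at the centre of the underside, x and y parallel to its sides, z up
- nest_medium: fixed low square aluminium frame with a black silicone floor, the press nest for the 52 mm tile: outside 88 mm square and 7 mm high, recess 64 mm square, its floor 4 mm above the table (rim stands 3 mm above that floor); origin at the centre of the underside, x and y parallel to its sides, z up
- nest_large: fixed low square aluminium frame with a black silicone floor, the press nest for the 64 mm tile: outside 100 mm square and 7 mm high, recess 76 mm square, its floor 4 mm above the table (rim stands 3 mm above that floor); origin at the centre of the underside, x and y parallel to its sides, z up
- scrap_bin: fixed green bin 140 (x) x 190 (y) x 130 mm high, walls 5 mm; origin: centre of underside, z up. Slot 90 (x) x 150 (y) mm central in its top, shut by a level alu flap hinged on the slot's +x edge (yellow strip on the free -x edge). It swings down inside and springs shut; holds a tile's weight; push with 2 to 5 N. A flat tile pushed 48 mm below the top mid-slot swings it aside and drops when let go
Mind the look-alikes: they are no part of the job. What is shaped like the tile_medium but black, pink or yellow is not meant.

How it is judged (in metres and radians):
At the end, for the whole second after the job is handed in: Each whole square tile lies flat (within 0.08 rad) on the floor of the recess of its own nest, its centre within 12 mm of the nest's centre; the broken tile lies inside the scrap bin, below the closed flap; all released and at rest; both round blanks within 25 mm of where they started (horizontal distance between tile_small and nest_small below 0.012 m and z of tile_small in the frame of nest_small between 0.002 and 0.0062 m and angle between each of tile_small, tile_medium, tile_large's own z axis and vertical below 0.08 rad and linear speed of each of tile_small, tile_medium, tile_large, tile_broken below 0.02 m/s and contact force between each of tile_small, tile_medium, tile_large, tile_broken and the fingers below 0.05 N and horizontal distance between tile_medium and nest_medium below 0.012 m and z of tile_medium in the frame of nest_medium between 0.002 and 0.0062 m and horizontal distance between tile_large and nest_large below 0.012 m and z of tile_large in the frame of nest_large between 0.002 and 0.0062 m and z of tile_broken in the frame of scrap_bin between 0 and 0.05 m and x of tile_broken in the frame of scrap_bin between -0.07 and 0.07 m and y of tile_broken in the frame of scrap_bin between -0.095 and 0.095 m and distance of each of disc_large, disc_small from where it was at the start of the episode below 0.025 m); the robot touches nothing.
It fails at once if the small whole tile is dropped (it falls faster than 0.8 m/s out of the fingers) (linear speed of tile_small above 0.8 m/s and contact force between tile_small and the fingers below 0.01 N).
It fails at once if the medium whole tile is dropped (it falls faster than 0.8 m/s out of the fingers) (linear speed of tile_medium above 0.8 m/s and contact force between tile_medium and the fingers below 0.01 N).
It fails at once if the large whole tile is dropped (it falls faster than 0.8 m/s out of the fingers) (linear speed of tile_large above 0.8 m/s and contact force between tile_large and the fingers below 0.01 N).
It fails at once if the large round blank is moved more than 25 mm (distance of disc_large from where it was at the start of the episode above 0.025 m).
It fails at once if the small round blank is moved more than 25 mm (distance of disc_small from where it was at the start of the episode above 0.025 m).
It also fails if it takes over 96 s, if anything falls off the work surface, if the arm or the gripper's body presses on something with over 40 N, if the wrist force passes 120 N, or if a joint passes its speed limit or range.

ROBOT

A 7-joint arm with a two-finger parallel gripper is mounted at the origin on the work surface. World frame = base frame: x ahead of the robot, y to its left, z up, the work surface at z = 0. Lengths are in m, angles in degrees, forces in N, time in s.
With the tool pointing down it reaches from about 0.4 to 0.9 m from the base axis. Payload 5.5 kg.
Tool frame: the origin (TCP) lies between the finger pads; the fingertips stand 19 mm ahead of it and the grasp point (between the pads) is the TCP; y points along the fingers, z is the direction in which the jaws open and shut, and the axes are right-handed (so a half turn about y gives the same grasp; the last joint's range is limited). The gripper opens to 85 mm and grips with 20 to 120 N. Pads are 22 mm wide; open, the fingers measure 114 mm over their backs; the gripper's body (76 mm by 85 mm) begins 54 mm behind the grasp point. The pads swing forward as they close: fully open they stand 13 mm farther back than shut.
Start: joints at [-61.41, 28.699, -24.465, 88.831, 12.651, 65.22, -12.049], TCP at [0.152, 0.632, 0.25] pointing down, gripper open.
Joint ranges: [-164.97, 164.97], [-17.58, 116.51], [-87.97, 89.64], [11.32, 138.91], [-80.73, 260.73], [10.89, 115.49], [-147.41, 147.41]. Speed limits (degrees/s): [147.25, 147.25, 180, 180, 180, 180, 180].

INTERFACE

Orientations are given as a 3x3 rotation matrix whose columns are the frame's x, y, z axes.
In Python, from station import r, capture, camera_info gives the robot as it stands. The module is installed in compiled form; this text tells all that it offers.
- The arm moves only by the tool send_rows, never from a script. Its argument "plan" is a list of rows, each an object with "translation": the shift along the tool's x, y, z each as a share of 0.03 m, from -1 to 1, a list of three; "angular": the turn, a rotation vector about the tool's x, y, z each as a share of 8 degrees, from -1 to 1, a list of three. A call has exactly 8 rows; each row shifts and turns the commanded pose from where the row before left it, along the tool's axes as they then stand; what a row does not reach is not made up. A row lasts 1/8 s, in which the tool goes at most 62.5 mm and 10.7 degrees, less where a joint would pass 70% of its speed; a pose out of reach is approached as far as the arm can. A call with a number of a shift or a turn outside -1 to 1 is refused whole. A call with a gripper value outside its range is refused whole. "gripper" is the opening, from 0 (shut) to 1 (fully open), set as the call begins (left out, the last holds). The fingers move at their own pace and stop on an object; the grip force is fixed at half the most. Time passes only in rows, so rows that do not move let the fingers close, or fill a call up. It gives the time, the measured TCP pose, the force and the opening at its end, in the units of the state.
- r.get_obs(): the state, without advancing time (a new reading comes with each control period).
- capture(name): name is "scene" or "side" or "wrist"; returns the picture (384x512x3 uint8, red, green, blue); there is no depth.
- camera_info(name): a dict with "fov_y" (degrees; the focal length in pixels is half the picture's height over the tangent of half this angle, whatever the lens; pixels are square), "cx", "cy" (the principal point, pixels), "origin" and "rotation" of the camera in the world. Camera axes: x right, y up, looking along -z (the intrinsics and any distortion apply to the point x, -y, -z); pixel columns grow to the right and rows downward; lengths in m; the calibration is good to about 2 mm. A picture is of the moment at which its call begins: read the wrist's pose just before it. camera_info takes no time and is no camera call; for the wrist camera it gives the pose at the moment of the call.
- r.finish_job(): hands the job in, once; it reports no verdict.
The state is a dict: "t": time; "joints": joint angles; "dq": joint speeds; "tau": joint torques, N m; "tool_pos": TCP position; "ee_rot": TCP orientation; "contact_force": force on the tool from outside, world axes, zero at the start; "moment": the same for the moment, N m; "gripper_width": opening from 0.0 (shut) to 1.0 (fully open).
Only numpy, scipy, OpenCV 4.12 (cv2) and the standard library are available. Lean on these libraries where they do the work, as an engineer would, in place of code of your own. Each camera call takes 0.05 s, during which the arm holds its last target.

## Working session

There is one attempt and no reset: what is moved stays moved. The work goes in short steps, Python scripts to look and compute and a tool call to move; the robot and the scene stay as the last step left them, time stands still between calls to the robot, and variables do not carry over. Pictures are saved under pics/ and viewed, and the job is handed in when it is done.

Besides the shell and the picture viewer there is one more tool, called after "Call:" as a command line: name --argument value ..., lists and objects as JSON in quotes. send_rows: Moves the arm, as the interface text tells. Its arguments: {"type":"object","properties":{"plan":{"type":"array","items":{"type":"object","properties":{"translation":{"type":"array","items":{"type":"number","minimum":-1,"maximum":1}},"angular":{"type":"array","items":{"type":"number","minimum":-1,"maximum":1}}}}},"gripper":{"type":"number"}},"required":["plan"]}

```bash
mkdir -p pics
python3 - <<'E'
from station import r,capture,camera_info
import cv2
for n in ["scene","side","wrist"]:
    print(n,camera_info(n)); cv2.imwrite(f"pics/{n}0.png",cv2.cvtColor(capture(n),cv2.COLOR_RGB2BGR))
o=r.get_obs();print(o)
E
```

```text
scene {'fov_y': 48.87097483106331, 'cx': 253.06969659741748, 'cy': 193.80873071616284, 'origin': array([1.4039091 , 0.40268453, 0.64096152]), 'rotation': array([[-0.2975351 , -0.51952246,  0.8009802 ],
       [ 0.95457076, -0.14751149,  0.25891124],
       [-0.01635643,  0.84162746,  0.53981079]])}
side {'fov_y': 55.337058243509, 'cx': 250.5931576167598, 'cy': 190.5558331919887, 'origin': array([0.43547606, 0.81623059, 0.76901504]), 'rotation': array([[-0.99113088,  0.10371638, -0.08308127],
       [-0.13237453, -0.71557295,  0.68588071],
       [ 0.01168636,  0.69079539,  0.72295585]])}
wrist {'fov_y': 69.29961703180393, 'cx': 259.5564044226278, 'cy': 190.78502668994702, 'origin': array([0.08620079, 0.64820247, 0.37360601]), 'rotation': array([[ 2.34541679e-01, -9.37736474e-01, -2.56204033e-01],
       [ 9.72105836e-01,  2.26068537e-01,  6.24760743e-02],
       [-6.66422656e-04, -2.63710679e-01,  9.64601593e-01]])}
{'t': 0.15, 'joints': array([-61.40944278,  28.74308235, -24.45620036,  88.87747009,
        12.65017583,  65.21809449, -12.04836862]), 'dq': array([ 0.03002759, -0.12355654, -0.115208  , -0.16945531,  0.0211827 ,
        0.02814342,  0.05342534]), 'tau': array([-6.35447228e-03, -5.70045304e+01, -5.82494795e+00, -2.81282043e+01,
        1.07425405e-02,  7.87338620e-03,  1.94719939e-05]), 'tool_pos': array([0.1517552 , 0.63152484, 0.24948277]), 'ee_rot': array([[ 9.72342082e-01, -4.33142030e-04,  2.33560888e-01],
       [-2.33561274e-01, -1.43396382e-03,  9.72341028e-01],
       [-8.62439029e-05, -9.99998878e-01, -1.49546857e-03]]), 'contact_force': array([-0.56089473, -0.64706353, -0.06392615]), 'moment': array([ 0.02446625, -0.01299317, -0.02548346]), 'gripper_width': 0.9988126247159004}
```

View pictures.

View pics/scene0.png

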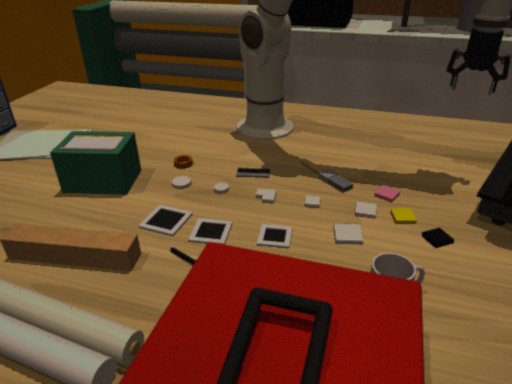

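View pics/side0.png

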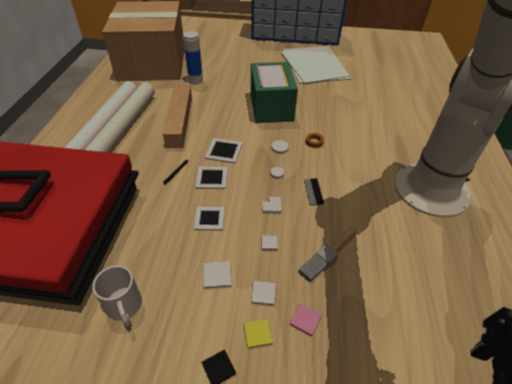

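View pics/wrist0.png

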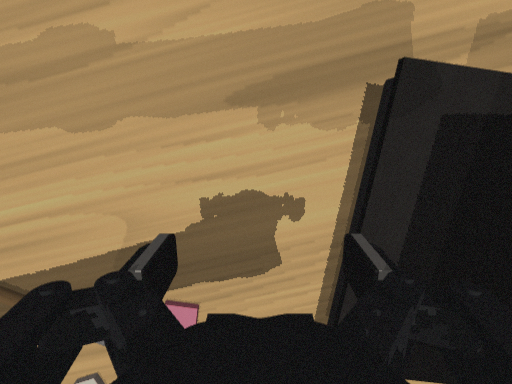

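```bash
cat > h.py <<'E'
import numpy as np,cv2
from station import r,capture,camera_info
def ray(n,px,z,ci=None):
    ci=ci or camera_info(n); f=192/np.tan(np.radians(ci['fov_y']/2))
    px=np.atleast_2d(np.asarray(px,float))
    d=np.c_[(px[:,0]-ci['cx'])/f,-(px[:,1]-ci['cy'])/f,-np.ones(len(px))]@np.array(ci['rotation']).T
    o=np.array(ci['origin']); return o+d*((z-o[2])/d[:,2])[:,None]
def proj(n,P,ci=None):
    ci=ci or camera_info(n); f=192/np.tan(np.radians(ci['fov_y']/2))
    q=(np.atleast_2d(P)-np.array(ci['origin']))@np.array(ci['rotation'])
    return np.c_[ci['cx']+f*q[:,0]/-q[:,2],ci['cy']-f*q[:,1]/-q[:,2]]
E
python3 - <<'E'
from h import *
for n in ["side","scene"]:
    im=cv2.imread(f"pics/{n}0.png"); hsv=cv2.cvtColor(im,cv2.COLOR_BGR2HSV)
    m=((hsv[...,1]<50)&(hsv[...,2]>130)).astype(np.uint8)
    cs,_=cv2.findContours(m,cv2.RETR_EXTERNAL,cv2.CHAIN_APPROX_NONE)
    print(n)
    for c in cs:
        a=cv2.contourArea(c)
        if a<50 or a>1500: continue
        p=c[:,0,:]
        z=0.012
        w=ray(n,p,z)[:,:2]*1000
        rc=cv2.minAreaRect(w.astype(np.float32))
        print(np.round(p.mean(0)),a,"mm",np.round(rc[0],1),np.round(rc[1],1),round(rc[2],1))
im=cv2.imread("pics/side0.png")[50:380,140:350]
cv2.imwrite("pics/s0c.png",cv2.resize(im[75:265],None,fx=3,fy=3,interpolation=cv2.INTER_CUBIC))
im=cv2.imread("pics/scene0.png")[165:250,130:390]
cv2.imwrite("pics/sc0c.png",cv2.resize(im,None,fx=3,fy=3,interpolation=cv2.INTER_CUBIC))
E
```

```text
side
[263. 292.] 414.0 mm [452.3 407.6] [50.3 50.7] 1.8
[112. 282.] 138.0 mm [798.8 431.5] [87.5 84.6] 8.0
[216. 274.] 560.0 mm [565.6 375.5] [60.  62.3] 12.8
[269. 242.] 155.5 mm [452.3 267.5] [37.6 33.9] 8.1
[209. 218.] 570.0 mm [619.2 211.5] [75.  72.5] 8.1
[272. 204.] 187.0 mm [459.8 138.6] [50.6 48.2] 8.2
[417. 202.] 144.5 mm [53.3 76. ] [33.  67.3] 47.3
[277. 171.] 77.0 mm [454.4   5.5] [36.8 35.2] 8.3
[212. 177.] 541.5 mm [645.   57.8] [87. 85.] 7.3
[280. 145.] 116.0 mm [ 456.3 -116.2] [49.8 45.8] 8.4
[224. 150.] 563.0 mm [631.9 -71.4] [97.9 99.6] 85.7
[118. 117.] 598.0 mm [1029.3 -217.2] [421.7  36.2] 84.3
[100. 117.] 1056.0 mm [1086.3 -216.4] [425.2  59. ] 84.1
[271.  76.] 440.0 mm [ 526.6 -560.7] [ 94.4 169.1] 13.8
[315.  65.] 1488.5 mm [ 352.4 -693.6] [222.9 287.8] 18.4
[190.  34.] 54.0 mm [ 947.8 -887.9] [67.9 56. ] 9.2
[143.  15.] 218.0 mm [ 1248.6 -1086.8] [342.   56.5] 12.1
scene
[274. 235.] 508.5 mm [629.3 204.3] [70.8 72.4] 7.3
[210. 231.] 662.0 mm [655.3  49.9] [82.7 84.7] 7.1
[165. 219.] 764.5 mm [642.8 -78. ] [95.3 94.5] 84.7
[ 93. 142.] 452.5 mm [ 306.9 -527.9] [ 80.6 173.6] 12.7
[ 33. 144.] 1152.5 mm [ 370.5 -732.6] [203.7 192.1] 16.5
[440.  35.] 111.5 mm [-1679.    691.5] [ 98.8 345.2] 0.0
[376.  27.] 238.5 mm [-1846.2   275.7] [441.2 221.7] 2.0
```

View pics/s0c.png

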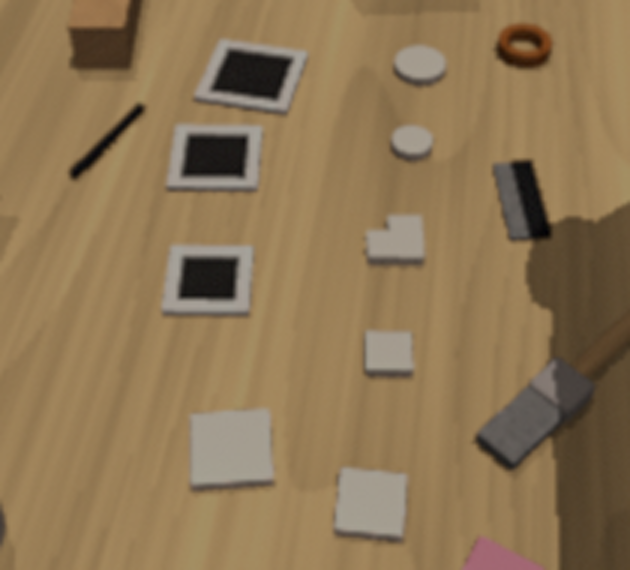

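View pics/sc0c.png

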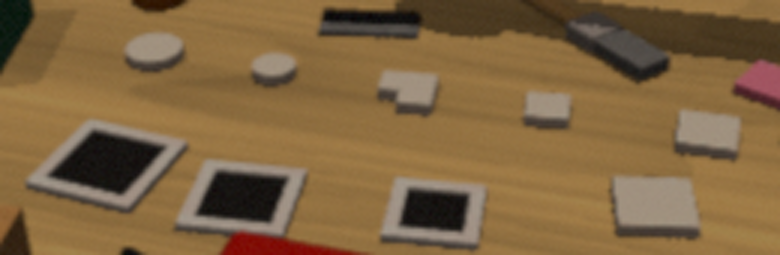

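Call:
send_rows --plan '[{"translation": [0,-1,0],"angular": [0,-0.85,0]},{"translation": [0,-1,0],"angular": [0,-0.85,0]},{"translation": [1,-1,-1],"angular": [0,0,0]},{"translation": [1,-0.3,-1],"angular": [0,0,0]},{"translation": [1,0,-1],"angular": [0,0,0]},{"translation": [1,0,-1],"angular": [0,0,0]},{"translation": [1,0,-1],"angular": [0,0,0]},{"translation": [1,0,-1],"angular": [0,0,0]}]' --gripper 1

```text
t: 1.15
tool_pos: [0.3329, 0.451, 0.3491]
ee_rot: [[1.0, -0.0, -0.002], [0.002, -0.0, 1.0], [-0.0, -1.0, -0.0]]
contact_force: [0.5, 0.2, -0.3]
gripper_width: 1.001
```

Call:
send_rows --plan '[{"translation": [1,0,-1],"angular": [0,0,0]},{"translation": [1,0,-1],"angular": [0,0,0]},{"translation": [1,0,-1],"angular": [0,0,0]},{"translation": [1,0,-1],"angular": [0,0,0]},{"translation": [1,0,-1],"angular": [0,0,0]},{"translation": [1,0,-1],"angular": [0,0,0]},{"translation": [1,0,-1],"angular": [0,0,0]},{"translation": [1,0,-1],"angular": [0,0,0]}]'

```text
t: 2.15
tool_pos: [0.5732, 0.2116, 0.349]
ee_rot: [[1.0, -0.0, -0.002], [0.002, -0.0, 1.0], [-0.0, -1.0, -0.0]]
contact_force: [0.2, 0.4, -0.5]
gripper_width: 0.995
```

Good tracking. A little more towards the middle, then look.

Call:
send_rows --plan '[{"translation": [1,0,-1],"angular": [0,0,0]},{"translation": [0,0,-1],"angular": [0,0,0]},{"translation": [0,0,-0.5],"angular": [0,0,0]},{"translation": [0,0,0],"angular": [0,0,0]},{"translation": [0,0,0],"angular": [0,0,0]},{"translation": [0,0,0],"angular": [0,0,0]},{"translation": [0,0,0],"angular": [0,0,0]},{"translation": [0,0,0],"angular": [0,0,0]}]'

```text
t: 3.15
tool_pos: [0.6025, 0.1382, 0.3493]
ee_rot: [[1.0, -0.0, -0.002], [0.002, 0.0, 1.0], [-0.0, -1.0, 0.0]]
contact_force: [0.7, 0.0, 0.5]
gripper_width: 0.998
```

Run:
```python
from h import *
ci=camera_info("wrist");print(r.get_obs()['tool_pos'])
im=cv2.cvtColor(capture("wrist"),cv2.COLOR_RGB2BGR)
cv2.imwrite("pics/w1.png",im)
np.save("w1ci.npy",ci,allow_pickle=True);print(ci)
cv2.imwrite("pics/w1b.png",cv2.resize(im,None,fx=1.55,fy=1.55))
```

```text
[0.60251152 0.13823462 0.34928539]
{'fov_y': 69.29961703180393, 'cx': 259.5564044226278, 'cy': 190.78502668994702, 'origin': array([0.53506085, 0.13903027, 0.4735326 ]), 'rotation': array([[-1.32366369e-03, -9.64522930e-01, -2.63995769e-01],
       [ 9.99998354e-01, -9.49112864e-04, -1.54631414e-03],
       [ 1.24089367e-03, -2.63997381e-01,  9.64522598e-01]])}
```

View pics/w1b.png

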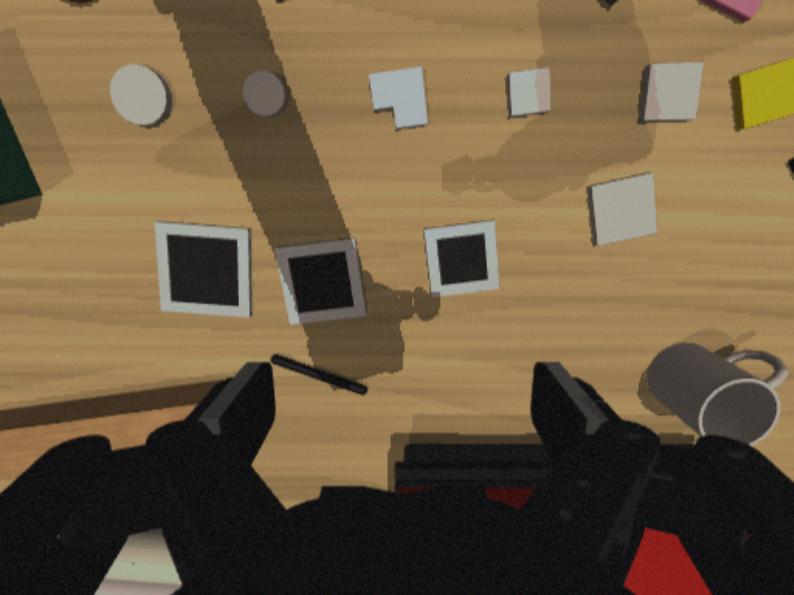

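Run:
```python
from h import *
ci=np.load("w1ci.npy",allow_pickle=True).item()
im=cv2.imread("pics/w1.png"); S=4
big=cv2.resize(im,None,fx=S,fy=S,interpolation=cv2.INTER_CUBIC)
hsv=cv2.cvtColor(big,cv2.COLOR_BGR2HSV)
print([ (p,hsv[p[1]*S,p[0]*S]) for p in [(405,135),(340,60),(350,60),(255,57),(225,160),(180,172),(300,190),(170,60),(200,120),(300,100),(278,165),(340,105)]])
gray=hsv[...,1]<75
for name,thr in (("light",(90,256)),):
    m=(gray&(hsv[...,2]>thr[0])).astype(np.uint8)*255
    m=cv2.morphologyEx(m,cv2.MORPH_OPEN,np.ones((5,5)))
    cs,_=cv2.findContours(m[:232*S],cv2.RETR_EXTERNAL,cv2.CHAIN_APPROX_NONE)
    for c in cs:
        a=cv2.contourArea(c)/S/S
        if a<200 or a>6000: continue
        p=(c[:,0,:]+.5)/S-.5
        for z in (0.012,0.007):
            rc=cv2.minAreaRect((ray("wrist",p,z,ci)[:,:2]*1000).astype(np.float32))
            print(np.round(p.mean(0)),int(a),z,np.round(rc[0],1),np.round(rc[1],1),round(rc[2],1))
    cv2.drawContours(big,cs,-1,(0,0,255),2)
cv2.imwrite("pics/w1m.png",cv2.resize(big[:232*S],(800,362)))
```

```text
[((405, 135), array([ 24,  23, 168], dtype=uint8)), ((340, 60), array([ 53,  13, 176], dtype=uint8)), ((350, 60), array([ 12,  41, 167], dtype=uint8)), ((255, 57), array([100,  13, 177], dtype=uint8)), ((225, 160), array([ 11,  26, 107], dtype=uint8)), ((180, 172), array([ 14,  52, 113], dtype=uint8)), ((300, 190), array([ 18, 107, 164], dtype=uint8)), ((170, 60), array([ 15,  44, 105], dtype=uint8)), ((200, 120), array([ 18, 110,  95], dtype=uint8)), ((300, 100), array([ 17, 118, 149], dtype=uint8)), ((278, 165), array([ 60,  10, 177], dtype=uint8)), ((340, 105), array([ 18, 120, 136], dtype=uint8))]
[207. 181.] 2530 0.012 [646.   50.1] [88.6 88.9] 7.1
[207. 181.] 2530 0.007 [647.2  49.1] [89.6 89.9] 7.1
[131. 173.] 3396 0.012 [632.8 -78.3] [100.2 100.8] 85.6
[131. 173.] 3396 0.007 [633.9 -80.6] [101.2 101.9] 85.6
[298. 166.] 2015 0.012 [619.8 204.1] [76.9 76.6] 7.4
[298. 166.] 2015 0.007 [620.7 204.8] [77.7 77.4] 7.4
[402. 134.] 1553 0.012 [566.6 372.9] [64.9 64.5] 12.7
[402. 134.] 1553 0.007 [567.  375.5] [65.6 65.2] 12.7
[169.  60.] 591 0.012 [454.4   2.3] [40.4 40.1] 4.3
[169.  60.] 591 0.007 [453.5   0.8] [40.9 40.5] 4.3
[342.  59.] 739 0.012 [453.  264.4] [41.  40.3] 6.8
[342.  59.] 739 0.007 [452.1 265.8] [41.4 40.7] 6.8
[258.  62.] 1118 0.012 [459.8 135.3] [54.  53.5] 7.3
[258.  62.] 1118 0.007 [458.9 135.3] [54.6 54.1] 7.3
[89. 60.] 1122 0.012 [ 456.3 -121. ] [55.3 55.5] 76.4
[89. 60.] 1122 0.007 [ 455.4 -123.8] [55.9 56.1] 76.4
[434.  58.] 1245 0.012 [452.4 405.6] [52.7 52.1] 1.1
[434.  58.] 1245 0.007 [451.5 408.5] [53.3 52.6] 1.1
```

View pics/w1m.png

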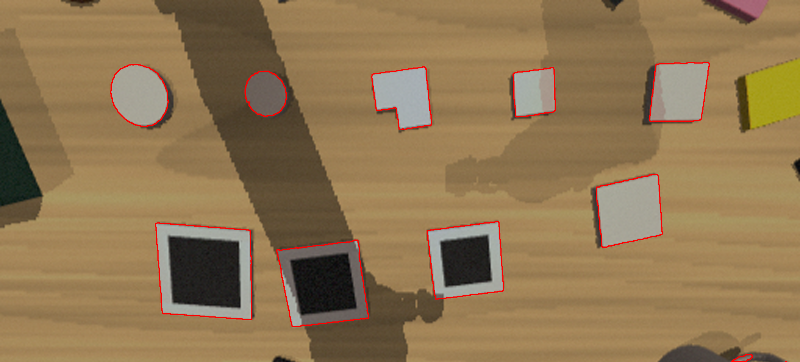

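Call:
send_rows --plan '[{"translation": [-0.15,1,1],"angular": [0,0,0]},{"translation": [-0.15,1,1],"angular": [0,0,0]},{"translation": [-0.15,1,1],"angular": [0,0,0]},{"translation": [-0.15,1,1],"angular": [0,0,0]},{"translation": [-0.15,1,1],"angular": [0,0,0]},{"translation": [-0.15,1,1],"angular": [0,0,0]},{"translation": [-0.15,1,1],"angular": [0,-0.79,0]},{"translation": [0,1,0.8],"angular": [0,-0.79,0]}]' --gripper 1

```text
t: 4.2
tool_pos: [0.5676, 0.3734, 0.1084]
ee_rot: [[0.974, 0.0, -0.225], [0.225, 0.001, 0.974], [0.0, -1.0, 0.001]]
contact_force: [0.7, -0.5, 0.0]
gripper_width: 0.998
```

```bash
cat >> h.py <<'E'
def snap(name,cam="wrist",S=4,box=None):
    ci=camera_info(cam); im=cv2.cvtColor(capture(cam),cv2.COLOR_RGB2BGR)
    cv2.imwrite(f"pics/{name}.png",im)
    v=im if box is None else im[box[1]:box[3],box[0]:box[2]]
    s=min(800/v.shape[1],600/v.shape[0]); cv2.imwrite(f"pics/{name}_v.png",cv2.resize(v,None,fx=s,fy=s,interpolation=cv2.INTER_CUBIC))
    o=r.get_obs(); R=o['ee_rot']
    print("t",o['t'],"tcp",np.round(o['tool_pos']*1000,1),"yaw",round(np.degrees(np.arctan2(R[1,0],R[0,0])),2),"F",np.round(o['contact_force'],1),"w",round(o['gripper_width'],3))
    return im,ci
def rects(im,ci,cam,z,amin,amax,rowmax=384,vmin=90,smax=75,S=4):
    big=cv2.resize(im,None,fx=S,fy=S,interpolation=cv2.INTER_CUBIC)
    hsv=cv2.cvtColor(big,cv2.COLOR_BGR2HSV)
    m=((hsv[...,1]<smax)&(hsv[...,2]>vmin)).astype(np.uint8)*255
    m=cv2.morphologyEx(m,cv2.MORPH_OPEN,np.ones((5,5)))
    cs,_=cv2.findContours(m[:int(rowmax*S)],cv2.RETR_EXTERNAL,cv2.CHAIN_APPROX_NONE)
    for c in cs:
        a=cv2.contourArea(c)/S/S
        if a<amin or a>amax: continue
        p=(c[:,0,:]+.5)/S-.5
        rc=cv2.minAreaRect((ray(cam,p,z,ci)[:,:2]*1000).astype(np.float32))
        print("px",np.round(p.mean(0)),int(a),"mm",np.round(rc[0],1),np.round(rc[1],1),round(rc[2],1))
E
python3 - <<'E'
from h import *
im,ci=snap("w2"); rects(im,ci,"wrist",.012,500,60000)
snap("s2","side",box=(120,180,340,345))
E
```

```text
t 4.25 tcp [563.9 375.8 103.8] yaw 13.44 F [-1.1  1.8 -2.8] w 1.0
px [ 52. 210.] 7385 mm [618.  207.8] [75.6 75. ] 7.5
px [258. 195.] 5580 mm [566.4 372.9] [64.  63.8] 12.5
px [336.  59.] 5423 mm [452.2 405.1] [52.  51.9] 1.4
px [144.  21.] 2442 mm [457.7 265.4] [29.5 39.7] 7.5
t 4.3 tcp [564.  374.1 105.2] yaw 13.08 F [-0.9  0.7 -0.4] w 1.005
```

View pics/w2_v.png

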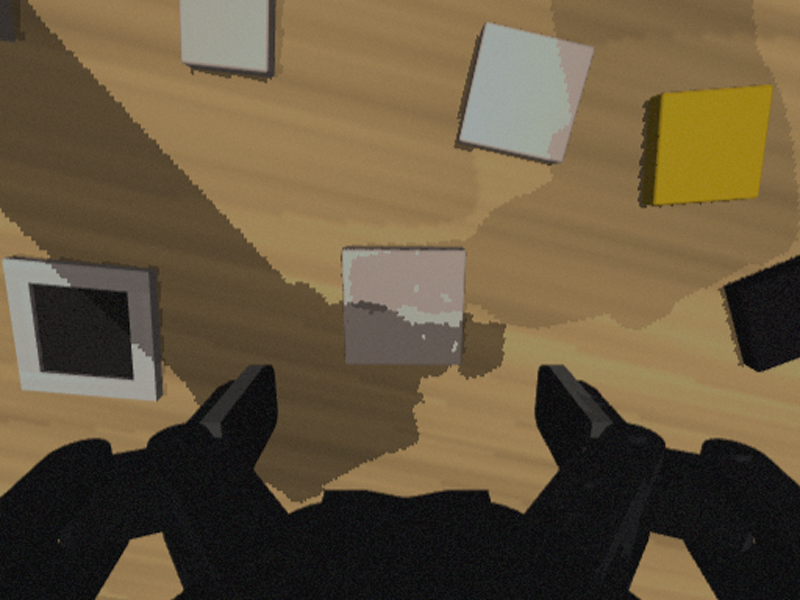

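View pics/s2_v.png

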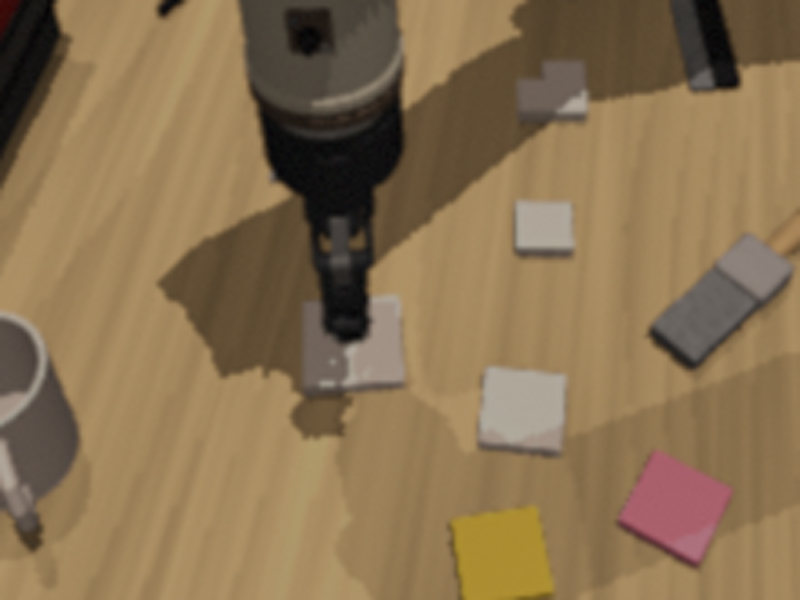

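Call:
send_rows --plan '[{"translation": [0.07,1,-0.05],"angular": [0,0,0]},{"translation": [0,1,0],"angular": [0,0,0]},{"translation": [0,0.3,0],"angular": [0,0,0]},{"translation": [0,0,0],"angular": [0,0,0]},{"translation": [0,0,0],"angular": [0,0,0]},{"translation": [0,0,0],"angular": [0,0,0]},{"translation": [0,0,0],"angular": [0,0,0]},{"translation": [0,0,0],"angular": [0,0,0]}]'

```text
t: 5.3
tool_pos: [0.5706, 0.3706, 0.0406]
ee_rot: [[0.975, 0.0, -0.22], [0.22, 0.0, 0.975], [0.0, -1.0, 0.0]]
contact_force: [-0.8, 0.9, 0.8]
gripper_width: 0.999
```

Run:
```python
from h import *
im,ci=snap("w3"); rects(im,ci,"wrist",.012,500,60000)
```

```text
t 5.35 tcp [570.5 370.6  40.5] yaw 12.73 F [ 0.   0.7 -1.2] w 1.001
px [259. 258.] 2810 mm [585.6 377.1] [24.9 63.5] 12.1
px [ 22. 248.] 2398 mm [615.  234.8] [27.6 77.1] 88.8
px [265. 197.] 4803 mm [551.4 369.5] [33.1 63.8] 12.7
px [378.  40.] 8849 mm [456.2 405.2] [43.8 51.9] 1.5
```

View pics/w3_v.png

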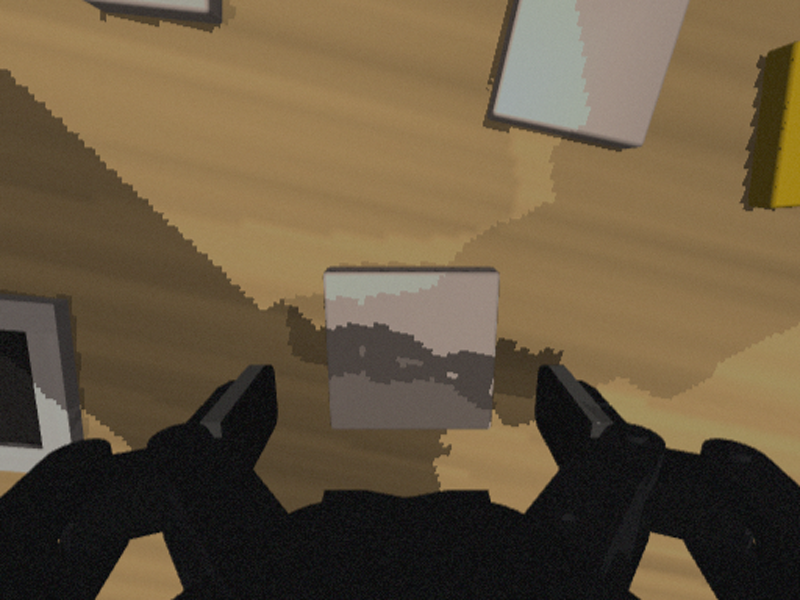

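Call:
send_rows --plan '[{"translation": [-0.12,0,0.1],"angular": [0,0,0]},{"translation": [0,0.4,0],"angular": [0,0,0]},{"translation": [0,0.38,0],"angular": [0,0,0]},{"translation": [0,0,0],"angular": [0,0,0]},{"translation": [0,0,0],"angular": [0,0,0]},{"translation": [0,0,0],"angular": [0,0,0]},{"translation": [0,0,0],"angular": [0,0,0]},{"translation": [0,0,0],"angular": [0,0,0]}]'

```text
t: 6.35
tool_pos: [0.5665, 0.3728, 0.0172]
ee_rot: [[0.975, 0.0, -0.22], [0.22, 0.0, 0.975], [0.0, -1.0, 0.0]]
contact_force: [-1.0, -0.1, 0.5]
gripper_width: 1.002
```

Call:
send_rows --plan '[{"translation": [0,0,0],"angular": [0,0,0]},{"translation": [0,0,0],"angular": [0,0,0]},{"translation": [0,0,0],"angular": [0,0,0]},{"translation": [0,0,0],"angular": [0,0,0]},{"translation": [0,0,0],"angular": [0,0,0]},{"translation": [0,0,0],"angular": [0,0,0]},{"translation": [0,0,0],"angular": [0,0,0]},{"translation": [0,0,0],"angular": [0,0,0]}]' --gripper 0

```text
t: 7.35
tool_pos: [0.5667, 0.373, 0.0176]
ee_rot: [[0.975, 0.001, -0.22], [0.22, 0.001, 0.975], [0.001, -1.0, 0.0]]
contact_force: [-1.0, -1.0, 6.0]
gripper_width: 0.724
```

Run:
```python
from h import *
im,ci=snap("w4"); rects(im,ci,"wrist",.012,500,60000)
```

```text
t 7.4 tcp [566.7 373.   17.6] yaw 12.73 F [-1.6  0.1  5.9] w 0.727
px [257. 287.] 3586 mm [586.2 378.5] [24.1 63.6] 12.2
px [  3. 295.] 609 mm [623.2 246.9] [ 7.5 52.6] 88.8
px [261. 210.] 4383 mm [547.6 369.9] [25.1 63.6] 12.4
px [390.  41.] 10710 mm [458.7 405.2] [38.9 52. ] 1.6
```

View pics/w4_v.png

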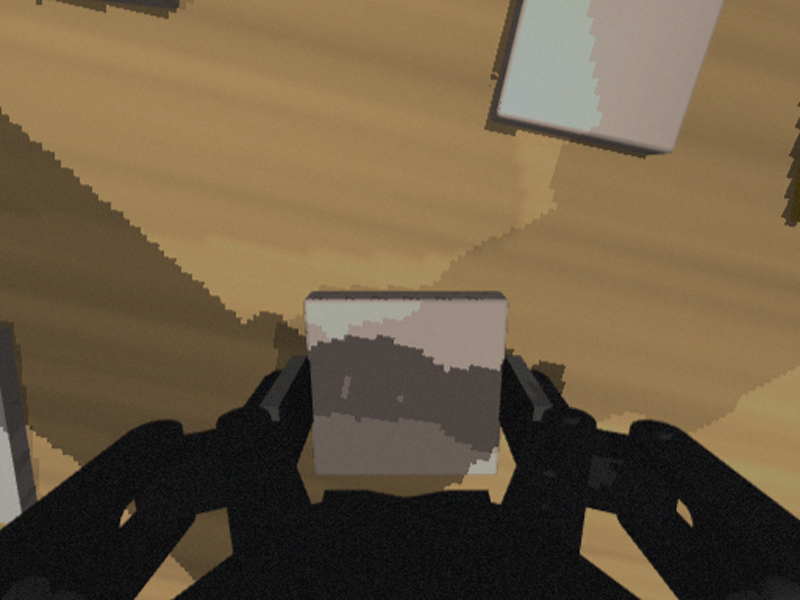

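Call:
send_rows --plan '[{"translation": [0,-1,0],"angular": [0,0,0]},{"translation": [0,-1,0],"angular": [0,0.7,0]},{"translation": [0,-1,0],"angular": [0,0.7,0]},{"translation": [0,0,0],"angular": [0,0.74,0]},{"translation": [0.2,0,-1],"angular": [0,0,0]},{"translation": [0.2,0,-1],"angular": [0,0,0]},{"translation": [0.2,0,-1],"angular": [0,0,0]},{"translation": [0,0,0],"angular": [0,0,0]}]'

```text
t: 8.4
tool_pos: [0.5781, 0.2769, 0.106]
ee_rot: [[0.997, -0.001, 0.082], [-0.082, -0.003, 0.997], [-0.001, -1.0, -0.003]]
contact_force: [-0.0, -0.3, -1.4]
gripper_width: 0.727
```

Run:
```python
from h import *
im,ci=snap("w5"); 
snap("s5","side",box=(120,150,300,285))
snap("c5","scene",box=(240,140,420,275))
```

```text
t 8.45 tcp [577.5 279.6 106.3] yaw -4.55 F [-0.2  0.6 -1.5] w 0.727
t 8.5 tcp [577.1 281.5 106.5] yaw -4.43 F [ 0.  2. -1.] w 0.728
t 8.55 tcp [576.8 282.6 106.6] yaw -4.34 F [-0.9  0.3 -1.3] w 0.728
```

View pics/w5_v.png

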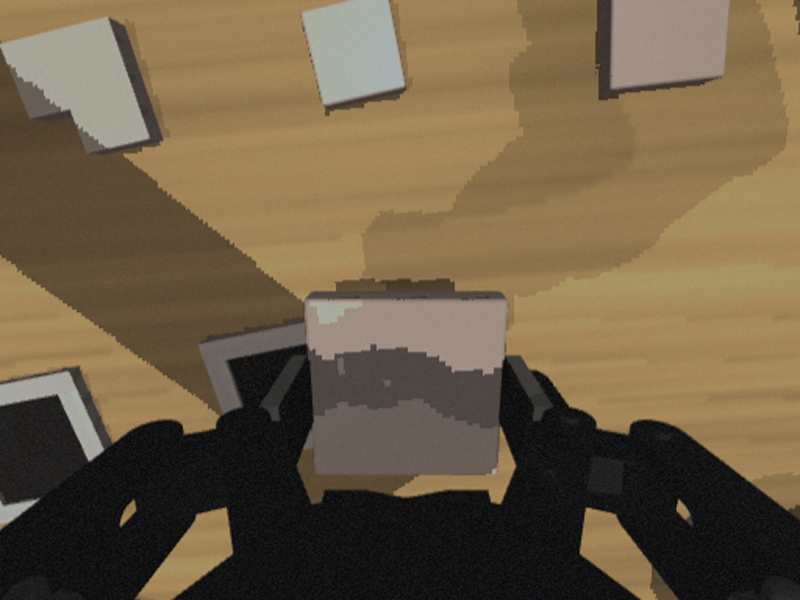

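View pics/s5_v.png

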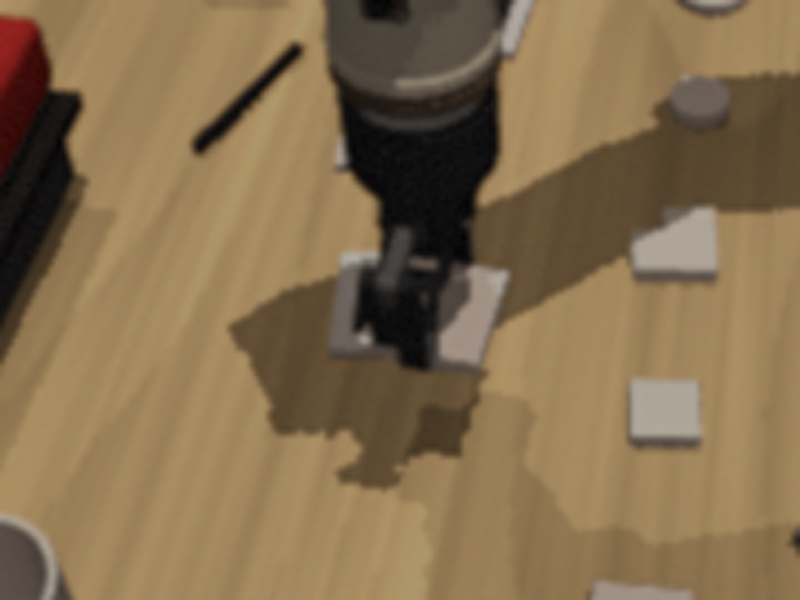

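View pics/c5_v.png

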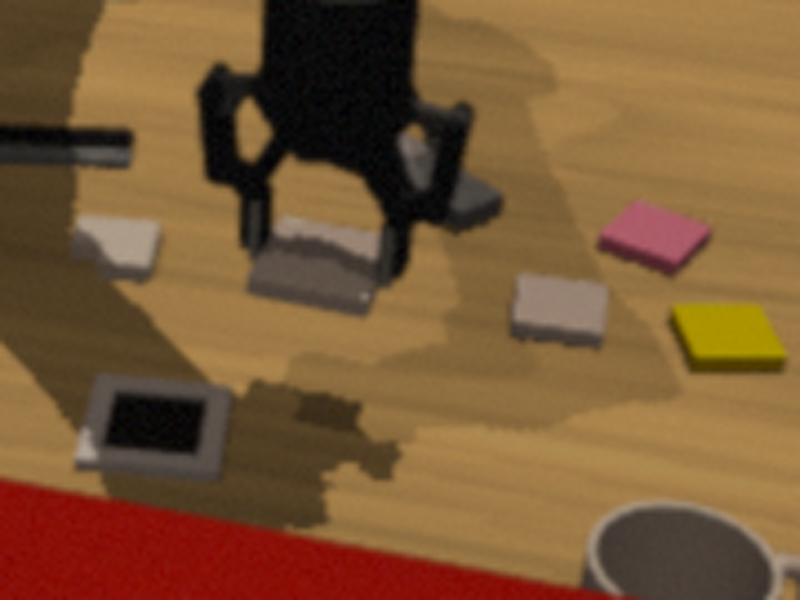

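Run:
```python
from h import *
# pose at capture: tcp ~ (577.1,281.5,106.5) yaw -4.43
y=np.radians(-4.4);zt=np.array([-np.sin(y),np.cos(y),0]);xt=np.array([np.cos(y),np.sin(y),0])
for s in (1,-1):
  for off in (0,11):
    for fz in (8,12,17.4):
      P=np.array([.577,.2815,.1065])+s*zt*.0325+xt*off/1000-np.array([0,0,fz/1000])
      q=proj("scene",P)[0]; print(s,off,fz,np.round(q,1),np.round((q-[240,140])*800/180))
```

```text
1 0 8 [326.4 200.4] [384. 268.]
1 0 12 [326.3 201.8] [383. 275.]
1 0 17.4 [326.1 203.7] [383. 283.]
1 11 8 [325.3 202.9] [379. 279.]
1 11 12 [325.1 204.3] [378. 286.]
1 11 17.4 [325.  206.2] [378. 294.]
-1 0 8 [299.3 195.1] [263. 245.]
-1 0 12 [299.2 196.5] [263. 251.]
-1 0 17.4 [299.1 198.4] [263. 260.]
-1 11 8 [297.9 197.5] [258. 255.]
-1 11 12 [297.9 198.9] [257. 262.]
-1 11 17.4 [297.8 200.8] [257. 270.]
```

Call:
send_rows --plan '[{"translation": [0.23,0,-1],"angular": [0,0,0]},{"translation": [0.23,0,-1],"angular": [0,0,0]},{"translation": [0.23,0,-1],"angular": [0,0,0]},{"translation": [0.23,0,-1],"angular": [0,0,0]},{"translation": [0.23,0,-1],"angular": [0,0,0]},{"translation": [0.23,0,-1],"angular": [0,0,0]},{"translation": [0.23,0,-1],"angular": [0,0,0]},{"translation": [0.23,0,-1],"angular": [0,0,0]}]'

```text
t: 9.55
tool_pos: [0.6143, 0.0392, 0.1068]
ee_rot: [[0.997, 0.0, 0.074], [-0.074, 0.001, 0.997], [0.0, -1.0, 0.001]]
contact_force: [0.2, 0.1, -1.7]
gripper_width: 0.726
```

Call:
send_rows --plan '[{"translation": [0.23,0.2,-1],"angular": [0,0,0]},{"translation": [0.23,0.5,-1],"angular": [0,0,0]},{"translation": [0.23,0.5,-1],"angular": [0,0,0]},{"translation": [0.23,0.5,-0.9],"angular": [0,0,0]},{"translation": [0,0.37,0],"angular": [0,0,0]},{"translation": [0,0,0],"angular": [0,0,0]},{"translation": [0,0,0],"angular": [0,0,0]},{"translation": [0,0,0],"angular": [0,0,0]}]'

```text
t: 10.55
tool_pos: [0.6332, -0.0792, 0.0456]
ee_rot: [[0.997, 0.001, 0.075], [-0.075, 0.001, 0.997], [0.001, -1.0, 0.001]]
contact_force: [0.2, -0.5, -1.5]
gripper_width: 0.73
```

Run:
```python
from h import *
im,ci=snap("w6");
```

```text
t 10.6 tcp [633.2 -79.6  45.5] yaw -4.3 F [ 0.8 -0.9 -1.4] w 0.725
```

View pics/w6_v.png

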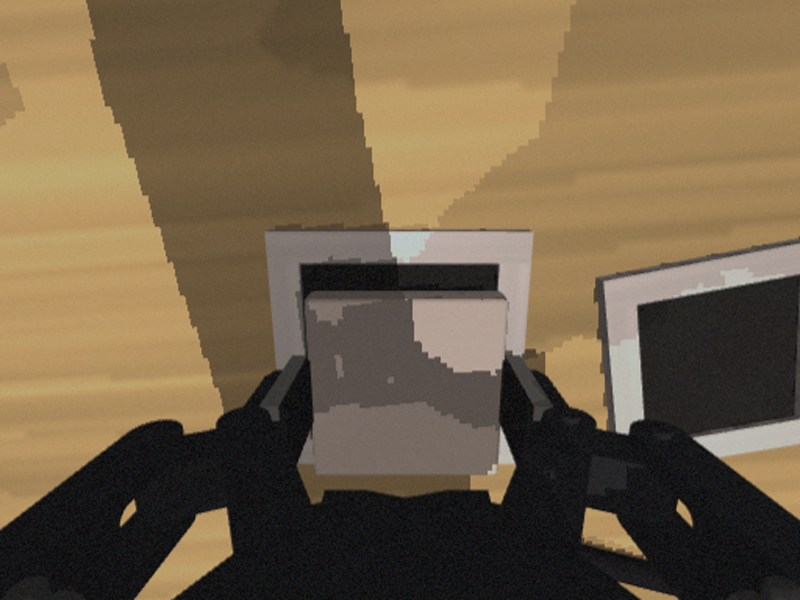

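Run:
```python
from h import *
ci=camera_info("wrist");k=1.5625
P=np.array([(265,231),(531,230),(301,264),(499,264)])/k
a=ray("wrist",P,.007,ci)*1000;print(a.round(1))
m=(a[0]+a[1])/2; y=np.radians(-4.4);xt=np.array([np.cos(y),np.sin(y)]);print("nest c",m[:2]+50*xt)
T=np.array([(306,296),(506,296),(316,473),(499,473)])/k
b=ray("wrist",T,.0455-.0172+.012-.0,ci)*1000;print(b.round(1),b.mean(0).round(1))
```

```text
[[ 580.5 -127.1    7. ]
 [ 587.7  -28.2    7. ]
 [ 593.9 -115.5    7. ]
 [ 599.6  -40.3    7. ]]
nest c [633.93324286 -81.47060315]
[[ 598.2 -106.8   40.3]
 [ 602.9  -45.2   40.3]
 [ 661.7 -112.    40.3]
 [ 666.6  -48.6   40.3]] [632.4 -78.1  40.3]
```

Call:
send_rows --plan '[{"translation": [0.06,0,-0.09],"angular": [0,0,0]},{"translation": [0,0.25,0],"angular": [0,0,0]},{"translation": [0,0.25,0],"angular": [0,0,0]},{"translation": [0,0.15,0],"angular": [0,0,0]},{"translation": [0,0.1,0],"angular": [0,0,0]},{"translation": [0,0.04,0],"angular": [0,0,0]},{"translation": [0,0,0],"angular": [0,0,0]},{"translation": [0,0,0],"angular": [0,0,0]}]'

```text
t: 11.6
tool_pos: [0.6338, -0.0835, 0.0216]
ee_rot: [[0.997, -0.001, 0.077], [-0.077, -0.0, 0.997], [-0.001, -1.0, -0.0]]
contact_force: [-3.4, 0.2, 5.6]
gripper_width: 0.726
```

Run:
```python
from h import *
im,ci=snap("w7");
```

```text
t 11.65 tcp [633.8 -83.5  21.6] yaw -4.38 F [-3.1  0.2  5. ] w 0.725
```

View pics/w7_v.png

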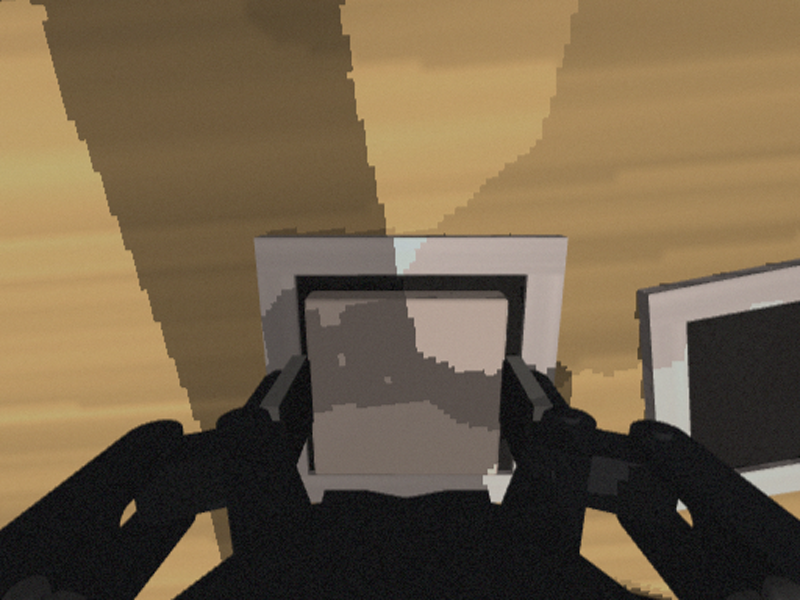

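Call:
send_rows --plan '[{"translation": [0,0,0],"angular": [0,0,0]},{"translation": [0,0,0],"angular": [0,0,0]},{"translation": [0,0,0],"angular": [0,0,0]},{"translation": [0,0,0],"angular": [0,0,0]},{"translation": [0,-0.5,0],"angular": [0,0,0]},{"translation": [0,-1,0],"angular": [0,0,0]},{"translation": [0,-1,0],"angular": [0,0,0]},{"translation": [0,-1,0],"angular": [0,0,0]}]' --gripper 1

```text
t: 12.65
tool_pos: [0.6345, -0.0835, 0.1282]
ee_rot: [[0.997, 0.001, 0.076], [-0.076, -0.0, 0.997], [0.001, -1.0, -0.0]]
contact_force: [0.5, -0.1, -0.3]
gripper_width: 1.0
```

Run:
```python
from h import *
im,ci=snap("w8"); rects(im,ci,"wrist",.016,500,60000)
```

```text
t 12.7 tcp [637.2 -83.8 132.8] yaw -4.39 F [1.8 0.1 2.8] w 0.998
px [260. 192.] 4248 mm [633.5 -82.2] [63.7 63.3] 85.5
px [405. 189.] 8917 mm [644.4  44.2] [86.8 85.8] 7.0
px [261. 188.] 4591 mm [631.7 -80.7] [97.2 97.3] 85.7
```

View pics/w8_v.png

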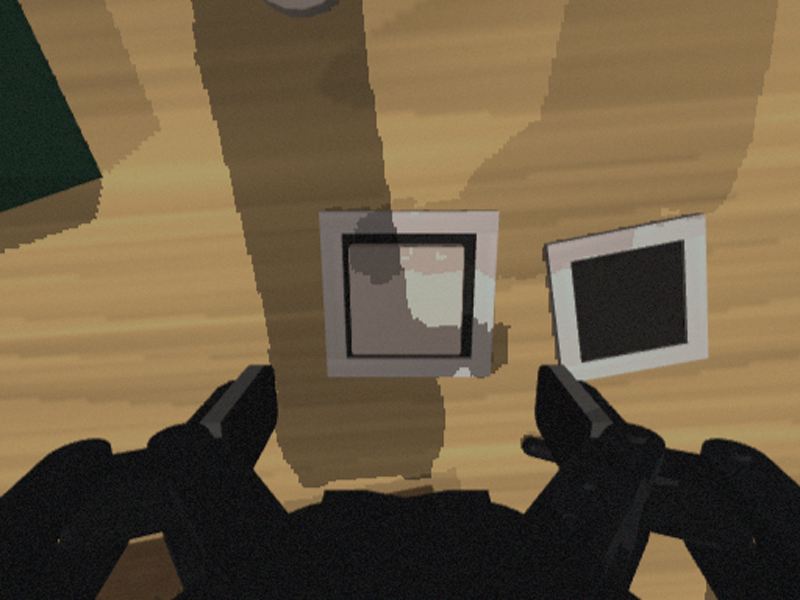

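Run:
```python
from h import *
for n,b in (("side",(235,50,315,125)),("scene",(45,120,150,200))):
    im=cv2.imread(f"pics/{n}0.png"); v=im[b[1]:b[3],b[0]:b[2]]
    cv2.imwrite(f"pics/bin_{n}.png",cv2.resize(v,None,fx=7,fy=7,interpolation=cv2.INTER_CUBIC))
    S=4;big=cv2.resize(im,None,fx=S,fy=S,interpolation=cv2.INTER_CUBIC);hsv=cv2.cvtColor(big,cv2.COLOR_BGR2HSV)
    m=((hsv[...,1]<60)&(hsv[...,2]>110)).astype(np.uint8)
    mm=np.zeros_like(m); mm[b[1]*S:b[3]*S,b[0]*S:b[2]*S]=1; m*=mm
    cs,_=cv2.findContours(m,cv2.RETR_EXTERNAL,cv2.CHAIN_APPROX_NONE)
    c=max(cs,key=cv2.contourArea);p=(c[:,0,:]+.5)/S-.5
    w=(ray(n,p,.13)[:,:2]*1000).astype(np.float32);rc=cv2.minAreaRect(w);print(n,p.mean(0).round(),rc,cv2.boxPoints(rc).round())
```

```text
side [302.  63.] ((411.08343505859375, -437.2867431640625), (129.8682403564453, 239.9935760498047), 9.026532173156738) [[ 328. -329.]
 [ 366. -566.]
 [ 494. -546.]
 [ 456. -309.]]
scene [ 93. 143.] ((511.7770690917969, -353.6842346191406), (74.11593627929688, 144.74569702148438), 13.097929000854492) [[ 459. -292.]
 [ 492. -433.]
 [ 564. -416.]
 [ 531. -275.]]
```

View pics/bin_side.png

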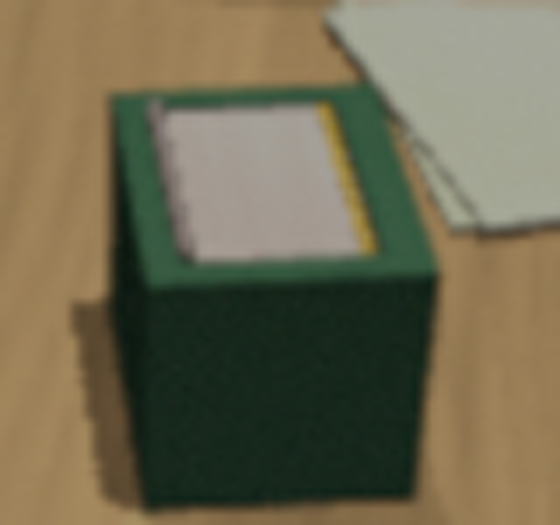

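View pics/bin_scene.png

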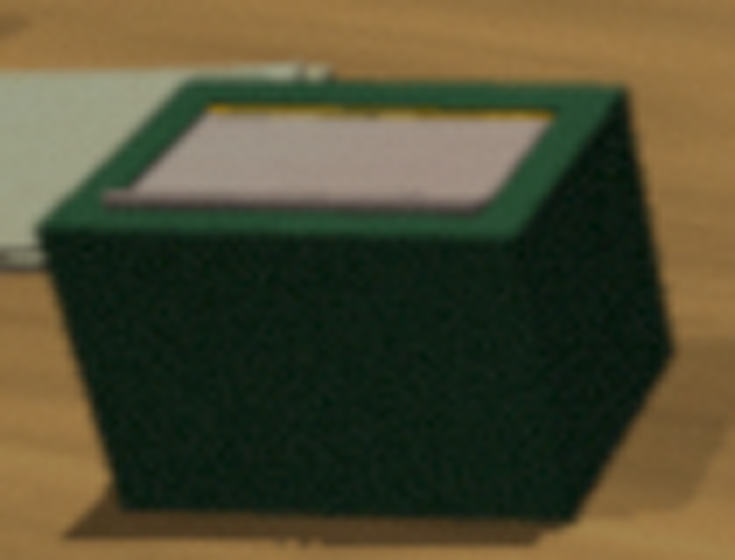

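Run:
```python
from h import *
for n,b,c in (("side",(235,50),[(108,95),(370,85),(440,272),(150,288)]),("scene",(45,120),[(185,80),(628,88),(520,240),(40,232)])):
    w=ray(n,np.array(c)/7+np.array(b)-.5,.13)[:,:2]*1000
    rc=cv2.minAreaRect(w.astype(np.float32));print(n,w.round(),w.mean(0).round(1),rc)
```

```text
side [[ 596. -422.]
 [ 462. -454.]
 [ 418. -275.]
 [ 551. -240.]] [ 506.8 -347.5] ((506.5480651855469, -347.1395263671875), (137.9461669921875, 187.2250518798828), 13.687274932861328)
scene [[ 463. -465.]
 [ 421. -278.]
 [ 555. -245.]
 [ 599. -428.]] [ 509.6 -353.9] ((509.31884765625, -354.9598083496094), (140.56150817871094, 193.382080078125), 13.467551231384277)
```

Call:
send_rows --plan '[{"translation": [-0.95,0,0.97],"angular": [0,0,0]},{"translation": [-0.95,0,0.97],"angular": [0,0,0]},{"translation": [-0.95,0,0.97],"angular": [0,0,0]},{"translation": [-0.95,0,0.97],"angular": [0,0,0]},{"translation": [-0.95,0,0.97],"angular": [0,0,0]},{"translation": [-0.95,0,0.97],"angular": [0,0,0]},{"translation": [-0.95,0.5,0.95],"angular": [0,0,0]},{"translation": [0,1,0],"angular": [0,-0.73,0]}]'

```text
t: 13.7
tool_pos: [0.4504, 0.1377, 0.0827]
ee_rot: [[0.999, 0.004, -0.033], [0.033, 0.002, 0.999], [0.004, -1.0, 0.002]]
contact_force: [0.8, 0.3, -0.1]
gripper_width: 1.0
```

Call:
send_rows --plan '[{"translation": [0,0.6,0],"angular": [0,-0.73,0]},{"translation": [0,0,0],"angular": [0,0,0]},{"translation": [0,0,0],"angular": [0,0,0]},{"translation": [0,0,0],"angular": [0,0,0]},{"translation": [0,0,0],"angular": [0,0,0]},{"translation": [0,0,0],"angular": [0,0,0]},{"translation": [0,0,0],"angular": [0,0,0]},{"translation": [0,0,0],"angular": [0,0,0]}]'

```text
t: 14.7
tool_pos: [0.4508, 0.1342, 0.0631]
ee_rot: [[0.992, -0.0, -0.127], [0.127, 0.0, 0.992], [-0.0, -1.0, 0.0]]
contact_force: [0.6, 0.8, -0.5]
gripper_width: 1.003
```

Run:
```python
from h import *
im,ci=snap("w9"); rects(im,ci,"wrist",.012,500,60000)
```

```text
t 14.75 tcp [450.8 134.2  63.1] yaw 7.29 F [ 0.4  0.7 -0.4] w 1.003
px [445. 242.] 3052 mm [452.3 264.1] [40.3 40.2] 7.3
px [257. 223.] 4043 mm [459.7 134.8] [52.9 52.4] 7.2
px [ 58. 199.] 2835 mm [454.5   1.8] [40.5 40.4] 1.8
px [165.  48.] 5024 mm [354.9  67.3] [17.3 96.7] 11.5
```

View pics/w9_v.png

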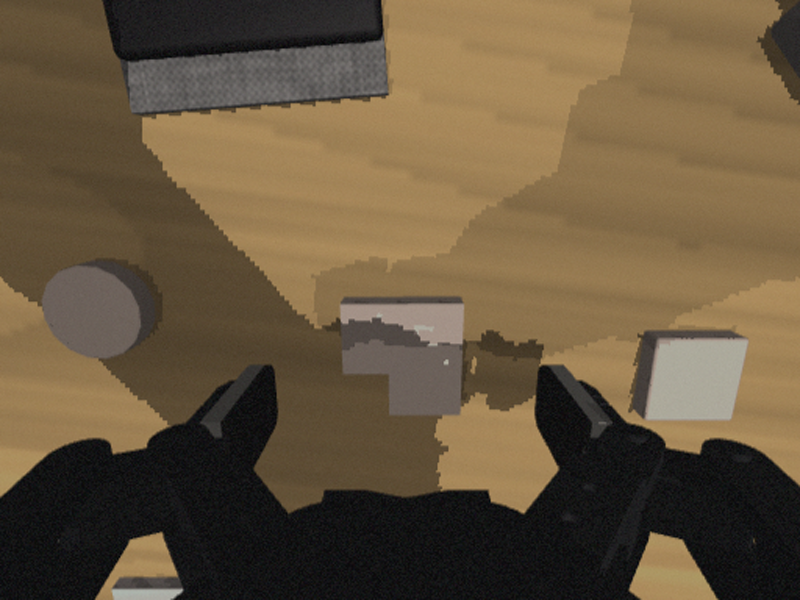

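Call:
send_rows --plan '[{"translation": [0,0.5,0],"angular": [0,0,0]},{"translation": [0,0.5,0],"angular": [0,0,0]},{"translation": [0,0.4,0],"angular": [0,0,0]},{"translation": [0,0.1,0],"angular": [0,0,0]},{"translation": [0,0,0],"angular": [0,0,0]},{"translation": [0,0,0],"angular": [0,0,0]},{"translation": [0,0,0],"angular": [0,0,0]},{"translation": [0,0,0],"angular": [0,0,0]}]'

```text
t: 15.75
tool_pos: [0.4511, 0.1342, 0.0184]
ee_rot: [[0.992, 0.001, -0.127], [0.127, 0.0, 0.992], [0.001, -1.0, 0.0]]
contact_force: [0.0, -0.2, -0.3]
gripper_width: 1.0
```

Call:
send_rows --plan '[{"translation": [0,0,0],"angular": [0,0,0]},{"translation": [0,0,0],"angular": [0,0,0]},{"translation": [0,0,0],"angular": [0,0,0]},{"translation": [0,0,0],"angular": [0,0,0]},{"translation": [0,0,0],"angular": [0,0,0]},{"translation": [0,0,0],"angular": [0,0,0]},{"translation": [0,0,0],"angular": [0,0,0]},{"translation": [0,0,0],"angular": [0,0,0]}]' --gripper 0

```text
t: 16.75
tool_pos: [0.4509, 0.1341, 0.0186]
ee_rot: [[0.992, 0.0, -0.127], [0.127, -0.0, 0.992], [0.0, -1.0, -0.0]]
contact_force: [-1.7, -1.0, 6.8]
gripper_width: 0.587
```

Call:
send_rows --plan '[{"translation": [0,-1,0],"angular": [0,0,0]},{"translation": [0,-1,0],"angular": [0,-0.78,0]},{"translation": [-0.13,-1,-0.95],"angular": [0,0,0]},{"translation": [-0.13,-1,-0.95],"angular": [0,0,0]},{"translation": [-0.13,-1,-0.95],"angular": [0,0,0]},{"translation": [-0.13,-1,-0.95],"angular": [0,0,0]},{"translation": [-0.13,0,-0.95],"angular": [0,0,0]},{"translation": [-0.13,0,-0.95],"angular": [0,0,0]}]'

```text
t: 17.75
tool_pos: [0.4682, -0.0385, 0.1986]
ee_rot: [[0.972, 0.001, -0.234], [0.234, -0.0, 0.972], [0.001, -1.0, -0.0]]
contact_force: [-0.1, 0.4, -1.0]
gripper_width: 0.589
```

Call:
send_rows --plan '[{"translation": [-0.13,0,-0.95],"angular": [0,0,0]},{"translation": [-0.13,0,-0.95],"angular": [0,0,0]},{"translation": [-0.13,0,-0.95],"angular": [0,0,0]},{"translation": [-0.13,0,-0.95],"angular": [0,0,0]},{"translation": [-0.13,0,-0.95],"angular": [0,0,0]},{"translation": [-0.13,0,-0.95],"angular": [0,0,0]},{"translation": [-0.13,0,-0.5],"angular": [0,0,0]},{"translation": [0,0,0],"angular": [0,0,0]}]'

```text
t: 18.75
tool_pos: [0.4845, -0.2255, 0.1978]
ee_rot: [[0.973, -0.001, -0.232], [0.232, 0.0, 0.973], [-0.001, -1.0, 0.0]]
contact_force: [0.3, -0.4, -0.6]
gripper_width: 0.588
```

Run:
```python
from h import *
im,ci=snap("w10"); print(ci)
```

```text
t 18.8 tcp [ 484.7 -224.1  197.8] yaw 13.51 F [-0.2  0.5 -0.8] w 0.591
{'fov_y': 69.29961703180393, 'cx': 259.5564044226278, 'cy': 190.78502668994702, 'origin': array([ 0.41893718, -0.24002461,  0.32206579]), 'rotation': array([[-0.23101311, -0.93862026, -0.25617368],
       [ 0.97294953, -0.22246489, -0.06227824],
       [ 0.00146597, -0.26363116,  0.96462245]])}
```

View pics/w10_v.png

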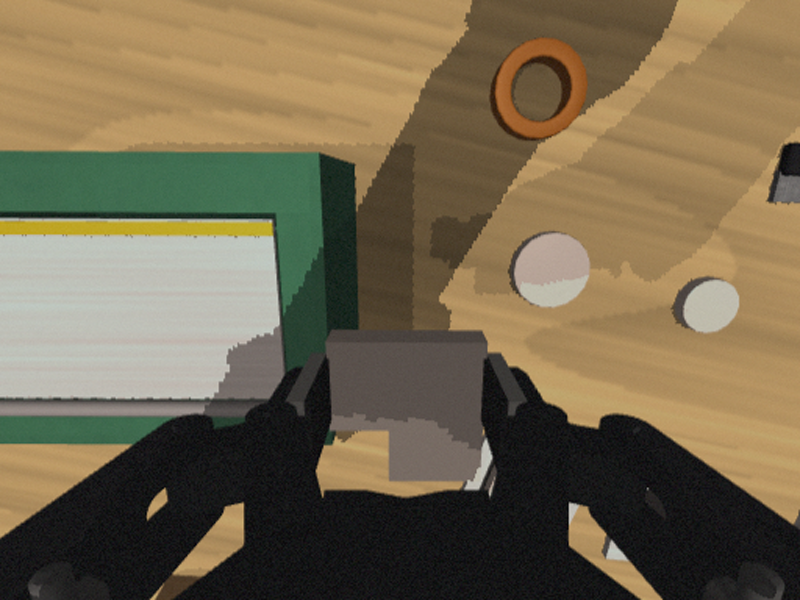

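Run:
```python
from h import *
ci=camera_info("wrist");k=1.5625
w=ray("wrist",np.array([(319,153),(335,443),(2,153),(2,443),(276,218)])/k,.13,ci)[:,:2]*1000
print(w.round(1)); y=np.radians(13.5);x=np.array([np.cos(y),np.sin(y)]);yy=np.array([-np.sin(y),np.cos(y)])
print("c",w[0]+70*x-95*yy, w[1]-70*x-95*yy, w[4]+45*x-75*yy, np.degrees(np.arctan2(*(w[0]-w[2])[::-1]))-90,np.degrees(np.arctan2(*(w[1]-w[3])[::-1]))-90)
o=r.get_obs();T=o['tool_pos'][:2]*1000
for c in [w[0]+70*x-95*yy-10*x]: print("tool delta x,z units",(c-T)@x/30,(c-T)@yy/30)
```

```text
[[ 417.2 -276.3]
 [ 552.2 -243.3]
 [ 448.1 -405.6]
 [ 591.  -406.4]
 [ 448.1 -289.7]]
c [ 507.40773676 -352.38220279] [ 506.30178798 -351.98333631] [ 509.333853 -352.12469 ] 13.459537796470599 13.37310434970449
tool delta x,z units -0.5961844460809453 -4.33346814326408
```

Call:
send_rows --plan '[{"translation": [-0.14,0,-0.86],"angular": [0,0,0]},{"translation": [-0.14,0,-0.86],"angular": [0,0,0]},{"translation": [-0.14,0,-0.86],"angular": [0,0,0]},{"translation": [-0.14,0,-0.86],"angular": [0,0,0]},{"translation": [-0.02,0,-0.87],"angular": [0,0,0]},{"translation": [0,0.5,0],"angular": [0,0,0]},{"translation": [0,0.3,0],"angular": [0,0,0]},{"translation": [0,0,0],"angular": [0,0,0]}]'

```text
t: 19.8
tool_pos: [0.4979, -0.352, 0.1726]
ee_rot: [[0.972, -0.002, -0.236], [0.236, 0.003, 0.972], [-0.002, -1.0, 0.003]]
contact_force: [-0.4, -0.3, -1.4]
gripper_width: 0.584
```

Run:
```python
from h import *
snap("w11")
```

```text
t 19.85 tcp [ 498.3 -352.7  173.4] yaw 13.64 F [ 0.2 -0.2 -0.7] w 0.588
```

View pics/w11_v.png

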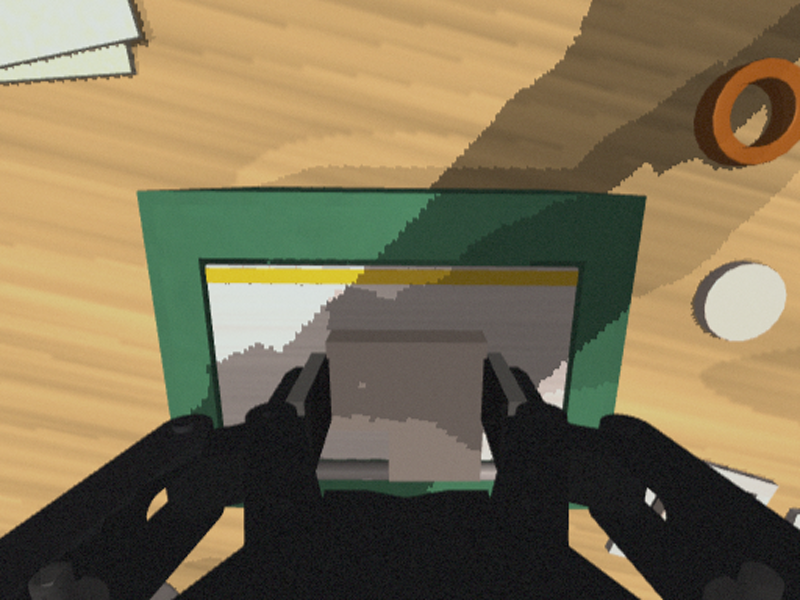

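Call:
send_rows --plan '[{"translation": [0,0.4,0],"angular": [0,0,0]},{"translation": [0,0.4,0],"angular": [0,0,0]},{"translation": [0,0.4,0],"angular": [0,0,0]},{"translation": [0,0.4,0],"angular": [0,0,0]},{"translation": [0,0.4,0],"angular": [0,0,0]},{"translation": [0,0.4,0],"angular": [0,0,0]},{"translation": [0,0.1,0],"angular": [0,0,0]},{"translation": [0,0,0],"angular": [0,0,0]}]'

```text
t: 20.85
tool_pos: [0.4972, -0.3544, 0.0981]
ee_rot: [[0.972, -0.002, -0.234], [0.234, 0.001, 0.972], [-0.002, -1.0, 0.001]]
contact_force: [-3.2, -1.2, -1.6]
gripper_width: 0.584
```

Run:
```python
from h import *
snap("w12")
```

```text
t 20.9 tcp [ 497.1 -354.4   98.3] yaw 13.51 F [-4.  -0.9 -1.6] w 0.594
```

View pics/w12_v.png

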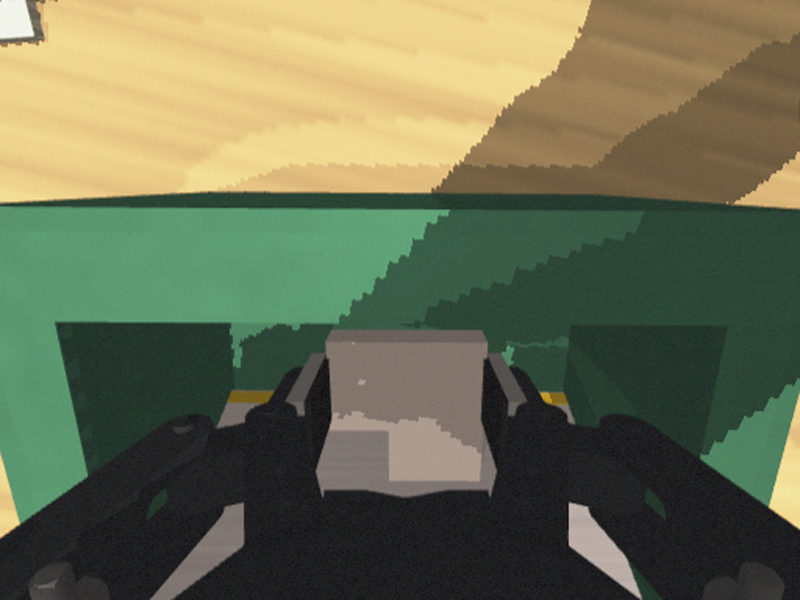

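Call:
send_rows --plan '[{"translation": [0,0.1,0],"angular": [0,0,0]},{"translation": [0,0,0],"angular": [0,0,0]},{"translation": [0,0,0],"angular": [0,0,0]},{"translation": [0,0,0],"angular": [0,0,0]},{"translation": [0,0,0],"angular": [0,0,0]},{"translation": [0,0,0],"angular": [0,0,0]},{"translation": [0,0,0],"angular": [0,0,0]},{"translation": [0,0,0],"angular": [0,0,0]}]' --gripper 1

```text
t: 21.9
tool_pos: [0.4986, -0.3545, 0.0962]
ee_rot: [[0.972, 0.0, -0.234], [0.234, -0.0, 0.972], [0.0, -1.0, -0.0]]
contact_force: [-1.6, 2.5, 1.3]
gripper_width: 1.0
```

Run:
```python
from h import *
snap("w13")
```

```text
t 21.95 tcp [ 498.6 -354.6   96.2] yaw 13.54 F [-2.3  1.9  2. ] w 1.004
```

View pics/w13_v.png

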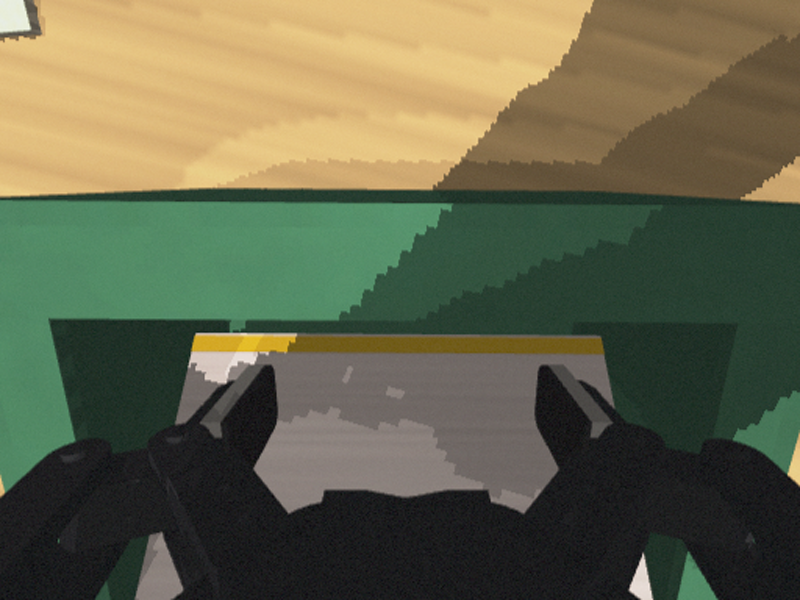

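Call:
send_rows --plan '[{"translation": [0,-0.6,0],"angular": [0,0,0]},{"translation": [0,-0.8,0],"angular": [0,0,0]},{"translation": [0,-1,0],"angular": [0,0,0]},{"translation": [0,-1,0],"angular": [0,0,0]},{"translation": [-0.13,-0.6,1],"angular": [0,0.39,0]},{"translation": [0,0,1],"angular": [0,0.39,0]},{"translation": [0,0,1],"angular": [0,0,0]},{"translation": [0,0,1],"angular": [0,0,0]}]'

```text
t: 22.95
tool_pos: [0.4754, -0.2367, 0.2178]
ee_rot: [[0.992, 0.003, -0.127], [0.127, -0.001, 0.992], [0.003, -1.0, -0.002]]
contact_force: [-0.0, 0.1, -0.3]
gripper_width: 1.005
```

Run:
```python
from h import *
snap("w14")
snap("s14","side",box=(200,40,340,145))
```

```text
t 23.0 tcp [ 475.3 -231.8  217.6] yaw 7.55 F [-0.4  4.4  0.2] w 1.001
t 23.05 tcp [ 475.6 -233.7  217.6] yaw 7.58 F [0.3 0.2 0.3] w 1.0
```

View pics/w14_v.png

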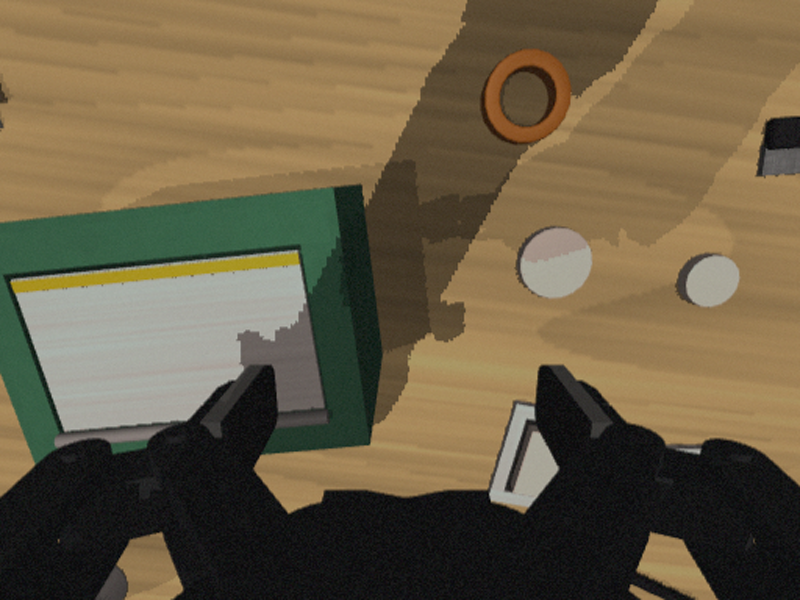

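View pics/s14_v.png

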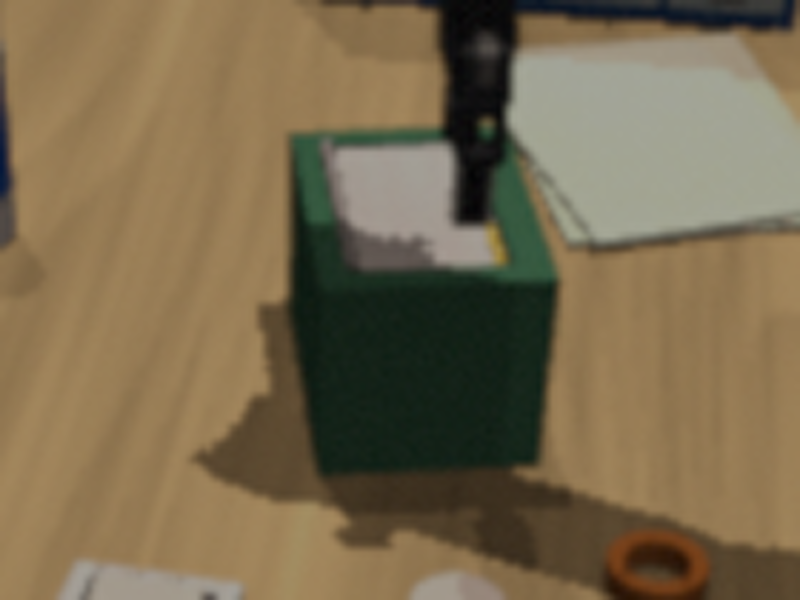

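Call:
send_rows --plan '[{"translation": [0.08,0,1],"angular": [0,0,0]},{"translation": [0.08,0,1],"angular": [0,0,0]},{"translation": [0.08,0,1],"angular": [0,0,0]},{"translation": [0.08,0,1],"angular": [0,0,0]},{"translation": [0.08,0,1],"angular": [0,0,0]},{"translation": [0.08,0,1],"angular": [0,0,0]},{"translation": [0.08,0,1],"angular": [0,0,0]},{"translation": [0.08,0,1],"angular": [0,0,0]}]'

```text
t: 24.05
tool_pos: [0.4644, 0.0035, 0.2173]
ee_rot: [[0.992, 0.003, -0.126], [0.126, -0.0, 0.992], [0.003, -1.0, -0.001]]
contact_force: [0.1, 0.3, 0.3]
gripper_width: 0.995
```

Call:
send_rows --plan '[{"translation": [0.08,0,1],"angular": [0,0,0]},{"translation": [0.08,0,1],"angular": [0,0,0]},{"translation": [0.08,0,1],"angular": [0,0,0]},{"translation": [0.08,0.3,1],"angular": [0,0,0]},{"translation": [0.08,1,1],"angular": [0,0,0]},{"translation": [0.08,1,1],"angular": [0,0,0]},{"translation": [0.08,1,1],"angular": [0,0,0]},{"translation": [0.08,1,1],"angular": [0,0,0]}]'

```text
t: 25.05
tool_pos: [0.4537, 0.2447, 0.0872]
ee_rot: [[0.992, 0.003, -0.126], [0.126, 0.001, 0.992], [0.003, -1.0, 0.001]]
contact_force: [1.1, -0.1, 0.4]
gripper_width: 1.002
```

Call:
send_rows --plan '[{"translation": [0.08,0.5,0.6],"angular": [0,0,0]},{"translation": [0,0.4,0],"angular": [0,0,0]},{"translation": [0,0,0],"angular": [0,0,0]},{"translation": [0,0,0],"angular": [0,0,0]},{"translation": [0,0,0],"angular": [0,0,0]},{"translation": [0,0,0],"angular": [0,0,0]},{"translation": [0,0,0],"angular": [0,0,0]},{"translation": [0,0,0],"angular": [0,0,0]}]'

```text
t: 26.05
tool_pos: [0.4519, 0.2619, 0.0602]
ee_rot: [[0.992, 0.0, -0.127], [0.127, 0.0, 0.992], [0.0, -1.0, 0.0]]
contact_force: [0.0, -0.7, 0.2]
gripper_width: 1.006
```

Run:
```python
from h import *
im,ci=snap("w15"); rects(im,ci,"wrist",.012,500,60000)
```

```text
t 26.1 tcp [451.8 261.9  60.1] yaw 7.29 F [ 0.3  0.1 -0. ] w 1.001
px [466. 243.] 5270 mm [452. 405.] [52.3 52.3] 1.4
px [262. 219.] 2771 mm [452.4 264.3] [40.  39.9] 7.2
px [358.  37.] 1037 mm [340.4 303.7] [40.  16.8] 27.5
px [330.   7.] 713 mm [326.5 286.1] [12.3 27.2] 7.3
px [10. 13.] 555 mm [348.9 112.4] [13.  14.9] 8.6
```

View pics/w15_v.png

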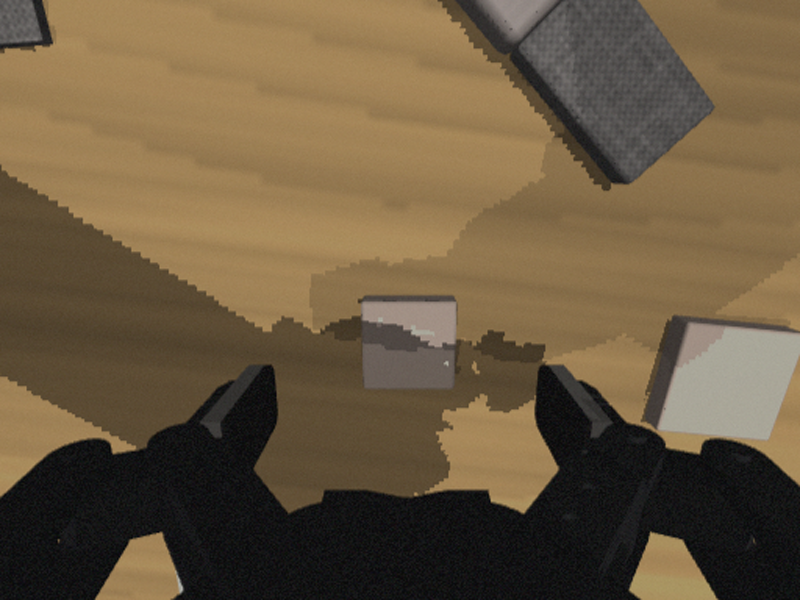

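Call:
send_rows --plan '[{"translation": [0.03,0.3,0.08],"angular": [0,0,0]},{"translation": [0,0.5,0],"angular": [0,0,0]},{"translation": [0,0.4,0],"angular": [0,0,0]},{"translation": [0,0.1,0],"angular": [0,0,0]},{"translation": [0,0,0],"angular": [0,0,0]},{"translation": [0,0,0],"angular": [0,0,0]},{"translation": [0,0,0],"angular": [0,0,0]},{"translation": [0,0,0],"angular": [0,0,0]}]'

```text
t: 27.1
tool_pos: [0.4527, 0.2645, 0.0214]
ee_rot: [[0.992, 0.001, -0.127], [0.127, 0.0, 0.992], [0.001, -1.0, 0.0]]
contact_force: [0.6, 0.7, -0.6]
gripper_width: 0.998
```

Call:
send_rows --plan '[{"translation": [0,0,0],"angular": [0,0,0]},{"translation": [0,0,0],"angular": [0,0,0]},{"translation": [0,0,0],"angular": [0,0,0]},{"translation": [0,0,0],"angular": [0,0,0]},{"translation": [0,0,0],"angular": [0,0,0]},{"translation": [0,0,0],"angular": [0,0,0]},{"translation": [0,0,0],"angular": [0,0,0]},{"translation": [0,0,0],"angular": [0,0,0]}]' --gripper 0

```text
t: 28.1
tool_pos: [0.4525, 0.2645, 0.0215]
ee_rot: [[0.992, 0.0, -0.127], [0.127, 0.0, 0.992], [0.0, -1.0, -0.0]]
contact_force: [-1.9, -1.1, 4.4]
gripper_width: 0.444
```

Run:
```python
from h import *
im,ci=snap("w16"); rects(im,ci,"wrist",.012,500,60000)
```

```text
t 28.15 tcp [452.6 264.5  21.5] yaw 7.29 F [ 0.7 -0.5  5.6] w 0.448
px [258. 270.] 1207 mm [465.7 267.2] [13.1 39.4] 7.2
px [490. 275.] 3801 mm [452.3 395.7] [52.4 34.4] 1.8
px [263. 218.] 995 mm [438.9 263.8] [13.4 39.8] 7.2
```

View pics/w16_v.png

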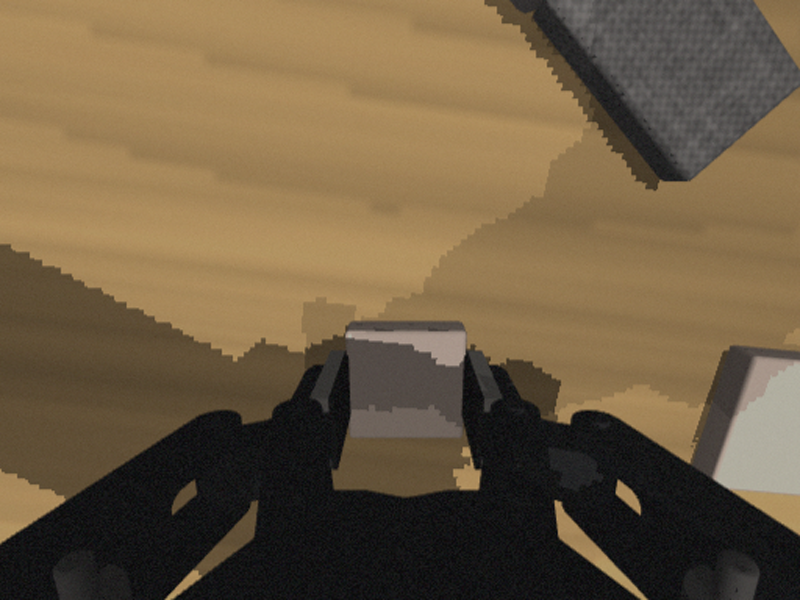

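Call:
send_rows --plan '[{"translation": [0,-0.7,0],"angular": [0,0,0]},{"translation": [0,-0.8,0],"angular": [0,0,0]},{"translation": [0.88,0,-0.45],"angular": [0,0,0]},{"translation": [0.88,0,-0.45],"angular": [0,0,0]},{"translation": [0.88,0,-0.45],"angular": [0,0,0]},{"translation": [0.88,0,-0.45],"angular": [0,0,0]},{"translation": [0.88,0,-0.45],"angular": [0,0,0]},{"translation": [0.88,0.3,-0.44],"angular": [0,0,0]}]'

```text
t: 29.15
tool_pos: [0.6211, 0.2042, 0.0574]
ee_rot: [[0.992, 0.001, -0.127], [0.127, 0.0, 0.992], [0.001, -1.0, 0.0]]
contact_force: [1.0, -0.4, -0.4]
gripper_width: 0.443
```

Call:
send_rows --plan '[{"translation": [0,0.3,0],"angular": [0,0,0]},{"translation": [0,0,0],"angular": [0,0,0]},{"translation": [0,0,0],"angular": [0,0,0]},{"translation": [0,0,0],"angular": [0,0,0]},{"translation": [0,0,0],"angular": [0,0,0]},{"translation": [0,0,0],"angular": [0,0,0]},{"translation": [0,0,0],"angular": [0,0,0]},{"translation": [0,0,0],"angular": [0,0,0]}]'

```text
t: 30.15
tool_pos: [0.6198, 0.2044, 0.0481]
ee_rot: [[0.992, 0.0, -0.127], [0.127, 0.0, 0.992], [0.0, -1.0, 0.0]]
contact_force: [-0.0, 0.6, -1.1]
gripper_width: 0.446
```

Run:
```python
from h import *
im,ci=snap("w17")
```

```text
t 30.2 tcp [619.8 204.4  48.1] yaw 7.29 F [-1.   0.1 -0.1] w 0.445
```

View pics/w17_v.png

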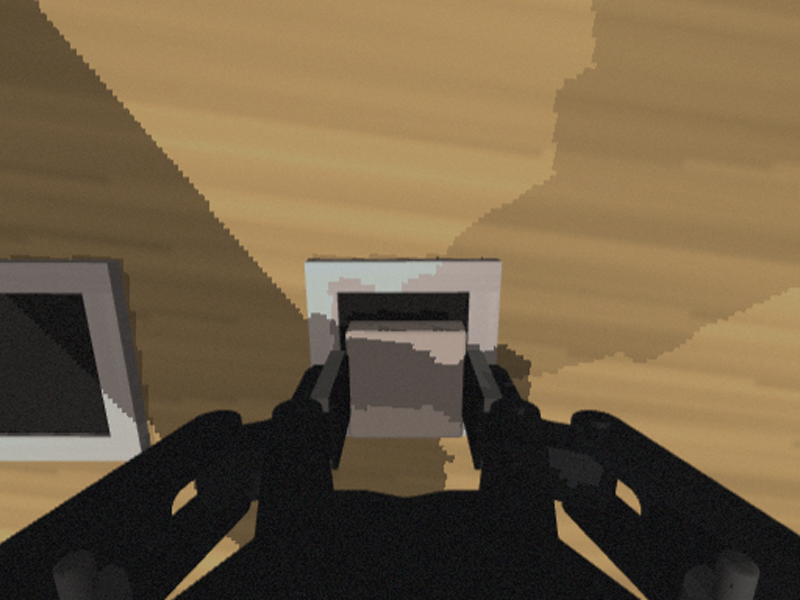

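Run:
```python
from h import *
ci=camera_info("wrist");k=1.5625
a=ray("wrist",np.array([(305,261),(500,260),(338,293),(469,293)])/k,.007,ci)[:,:2]*1000
y=np.radians(7.35);x=np.array([np.cos(y),np.sin(y)]);z=np.array([-x[1],x[0]])
print(a.round(1),"nest",(a[0]+a[1])/2+38*x,(a[2]+a[3])/2+26*x)
b=ray("wrist",np.array([(346,331),(466,331),(350,436),(464,436)])/k,.0481-.0215+.012,ci)[:,:2]*1000
print(b.round(1),"tile",b.mean(0))
d=(a[0]+a[1])/2+38*x-b.mean(0);print("units",d@x/30,d@z/30)
```

```text
[[587.9 162.5]
 [578.  237. ]
 [599.  176.2]
 [592.5 227.3]] nest [620.64650808 204.59960991] [621.55162068 205.06826918]
[[602.6 183.8]
 [597.7 222.6]
 [641.2 188.7]
 [636.2 228.3]] tile [619.43922705 205.85154889]
units 0.03457334257529783 -0.04653665562341759
```

Call:
send_rows --plan '[{"translation": [0.04,0,-0.04],"angular": [0,0,0]},{"translation": [0,0.25,0],"angular": [0,0,0]},{"translation": [0,0.25,0],"angular": [0,0,0]},{"translation": [0,0.12,0],"angular": [0,0,0]},{"translation": [0,0.08,0],"angular": [0,0,0]},{"translation": [0,0.06,0],"angular": [0,0,0]},{"translation": [0,0,0],"angular": [0,0,0]},{"translation": [0,0,0],"angular": [0,0,0]}]'

```text
t: 31.2
tool_pos: [0.6212, 0.2035, 0.0256]
ee_rot: [[0.992, 0.0, -0.127], [0.127, 0.0, 0.992], [0.0, -1.0, 0.0]]
contact_force: [-0.5, -0.6, 2.6]
gripper_width: 0.447
```

Run:
```python
from h import *
im,ci=snap("w18")
```

```text
t 31.25 tcp [621.1 203.5  25.6] yaw 7.3 F [-1.4 -0.8  3.8] w 0.445
```

View pics/w18_v.png

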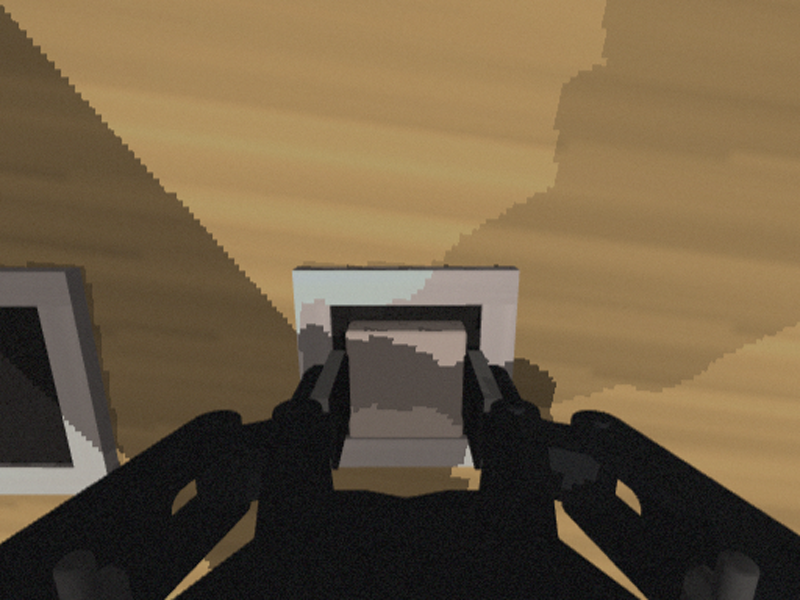

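Call:
send_rows --plan '[{"translation": [0,0,0],"angular": [0,0,0]},{"translation": [0,0,0],"angular": [0,0,0]},{"translation": [0,0,0],"angular": [0,0,0]},{"translation": [0,0,0],"angular": [0,0,0]},{"translation": [0,0,0],"angular": [0,0,0]},{"translation": [0,-0.6,0],"angular": [0,0,0]},{"translation": [0,-1,0],"angular": [0,0,0]},{"translation": [0,-1,0],"angular": [0,0,0]}]' --gripper 1

```text
t: 32.25
tool_pos: [0.6213, 0.2036, 0.1053]
ee_rot: [[0.992, 0.001, -0.127], [0.127, 0.0, 0.992], [0.001, -1.0, 0.0]]
contact_force: [-0.0, 0.5, 0.5]
gripper_width: 0.998
```

Run:
```python
from h import *
im,ci=snap("w19"); rects(im,ci,"wrist",.016,500,60000)
```

```text
t 32.3 tcp [623.9 204.7 110.1] yaw 7.3 F [1.1 0.2 2.8] w 1.004
px [ 70. 201.] 10474 mm [643.3  54.2] [85.7 85. ] 7.0
px [259. 195.] 8056 mm [618.  204.3] [74.2 73.5] 7.4
```

View pics/w19_v.png

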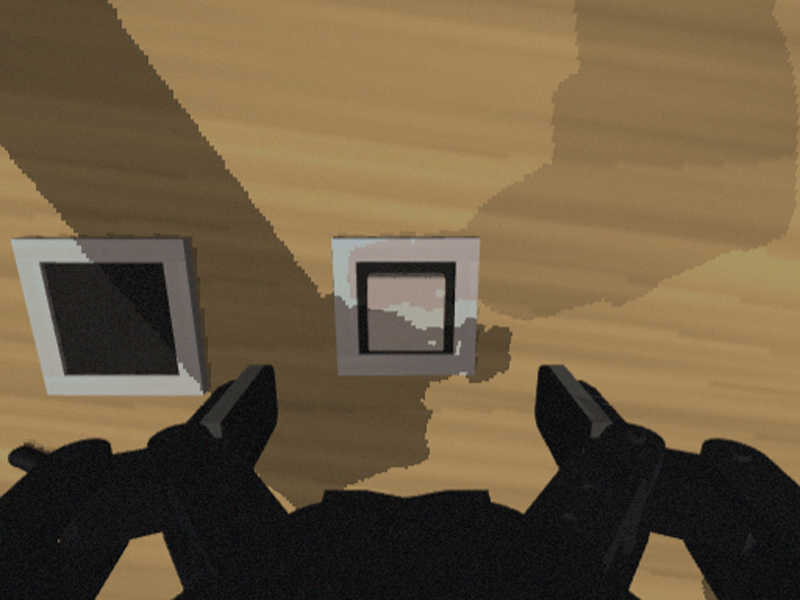

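Call:
send_rows --plan '[{"translation": [0,0,0],"angular": [0,0.745,0]},{"translation": [-0.78,0,0.98],"angular": [0,0,0]},{"translation": [-0.78,0,0.98],"angular": [0,0,0]},{"translation": [-0.78,0,0.98],"angular": [0,0,0]},{"translation": [-0.78,0,0.98],"angular": [0,0,0]},{"translation": [-0.78,0,0.98],"angular": [0,0,0]},{"translation": [-0.78,0,0.98],"angular": [0,0,0]},{"translation": [-0.8,0.5,0.97],"angular": [0,0,0]}]'

```text
t: 33.3
tool_pos: [0.4525, 0.4072, 0.0907]
ee_rot: [[1.0, 0.003, -0.023], [0.023, 0.003, 1.0], [0.004, -1.0, 0.003]]
contact_force: [0.8, 0.4, -1.1]
gripper_width: 1.001
```

Call:
send_rows --plan '[{"translation": [0,0.5,0],"angular": [0,0,0]},{"translation": [0,0.4,0],"angular": [0,0,0]},{"translation": [0,0,0],"angular": [0,0,0]},{"translation": [0,0,0],"angular": [0,0,0]},{"translation": [0,0,0],"angular": [0,0,0]},{"translation": [0,0,0],"angular": [0,0,0]},{"translation": [0,0,0],"angular": [0,0,0]},{"translation": [0,0,0],"angular": [0,0,0]}]'

```text
t: 34.3
tool_pos: [0.452, 0.4051, 0.0614]
ee_rot: [[1.0, 0.0, -0.023], [0.023, 0.0, 1.0], [0.0, -1.0, 0.0]]
contact_force: [-0.4, 0.6, 0.1]
gripper_width: 1.0
```

Run:
```python
from h import *
im,ci=snap("w20"); rects(im,ci,"wrist",.012,500,60000)
```

```text
t 34.35 tcp [452.  405.1  61.4] yaw 1.33 F [-0.2 -0.  -0.4] w 0.998
px [255. 216.] 5151 mm [451.8 405.1] [52.  51.8] 1.5
px [117.  36.] 4708 mm [339.5 321.4] [64.7 38. ] 51.9
```

View pics/w20_v.png

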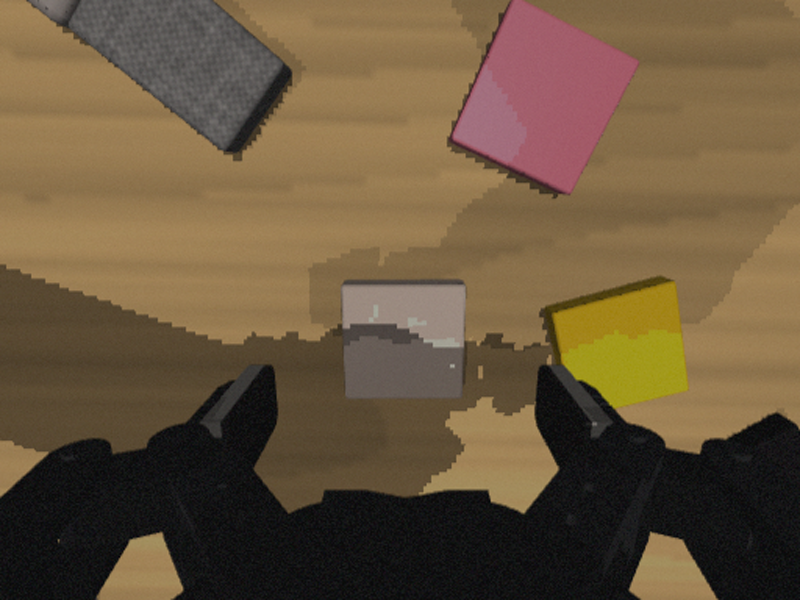

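Call:
send_rows --plan '[{"translation": [0,0,0],"angular": [0,0,0]},{"translation": [0,0,0],"angular": [0,0,0]},{"translation": [0,0.4,0],"angular": [0,0,0]},{"translation": [0,0.5,0],"angular": [0,0,0]},{"translation": [0,0.4,0],"angular": [0,0,0]},{"translation": [0,0.08,0],"angular": [0,0,0]},{"translation": [0,0,0],"angular": [0,0,0]},{"translation": [0,0,0],"angular": [0,0,0]}]' --gripper 0.8

```text
t: 35.35
tool_pos: [0.4522, 0.4054, 0.0203]
ee_rot: [[1.0, 0.001, -0.023], [0.023, 0.001, 1.0], [0.001, -1.0, 0.001]]
contact_force: [0.6, -0.9, 0.5]
gripper_width: 0.801
```

Call:
send_rows --plan '[{"translation": [0,0,0],"angular": [0,0,0]},{"translation": [0,0,0],"angular": [0,0,0]},{"translation": [0,0,0],"angular": [0,0,0]},{"translation": [0,0,0],"angular": [0,0,0]},{"translation": [0,0,0],"angular": [0,0,0]},{"translation": [0,0,0],"angular": [0,0,0]},{"translation": [0,0,0],"angular": [0,0,0]},{"translation": [0,0,0],"angular": [0,0,0]}]' --gripper 0

```text
t: 36.35
tool_pos: [0.4525, 0.4056, 0.021]
ee_rot: [[1.0, 0.001, -0.023], [0.023, 0.001, 1.0], [0.001, -1.0, 0.001]]
contact_force: [-0.8, -1.3, 5.4]
gripper_width: 0.583
```

Run:
```python
from h import *
im,ci=snap("w21")
```

```text
t 36.4 tcp [452.4 405.6  20.9] yaw 1.33 F [-2.2 -0.4  5.9] w 0.588
```

View pics/w21_v.png

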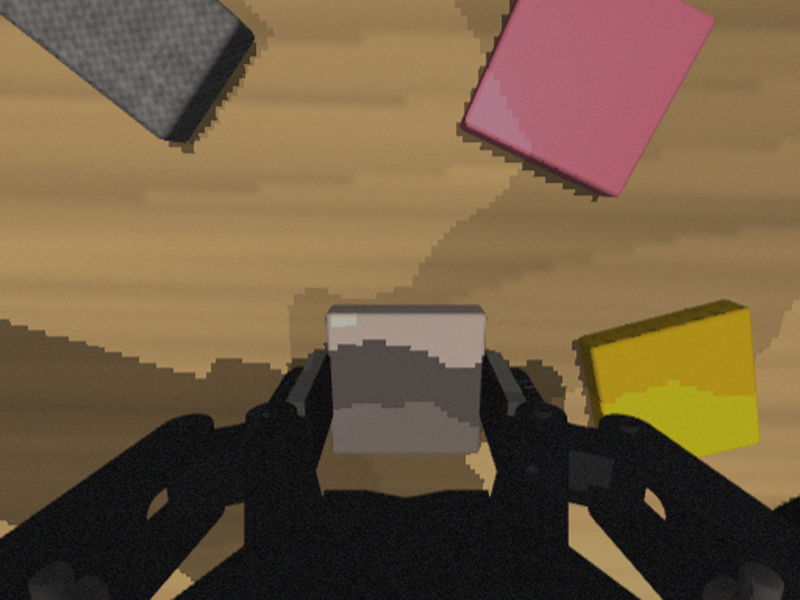

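Call:
send_rows --plan '[{"translation": [0,-0.9,0],"angular": [0,0,0]},{"translation": [0,-1,0],"angular": [0,-0.72,0]},{"translation": [0.38,0,-0.97],"angular": [0,0,0]},{"translation": [0.38,0,-0.97],"angular": [0,0,0]},{"translation": [0.38,0,-0.97],"angular": [0,0,0]},{"translation": [0.38,0,-0.97],"angular": [0,0,0]},{"translation": [0.38,0,-0.97],"angular": [0,0,0]},{"translation": [0.38,0,-0.97],"angular": [0,0,0]}]'

```text
t: 37.4
tool_pos: [0.5417, 0.2392, 0.0768]
ee_rot: [[0.992, -0.0, -0.123], [0.123, -0.0, 0.992], [-0.0, -1.0, -0.0]]
contact_force: [0.7, -0.2, -0.8]
gripper_width: 0.59
```

Call:
send_rows --plan '[{"translation": [0.38,0,-0.97],"angular": [0,0,0]},{"translation": [0.38,0,-0.97],"angular": [0,0,0]},{"translation": [0.38,0,-0.97],"angular": [0,0,0]},{"translation": [0.38,0,-0.97],"angular": [0,0,0]},{"translation": [0.38,0,-0.97],"angular": [0,0,0]},{"translation": [0.38,0.2,-0.97],"angular": [0,0,0]},{"translation": [0.4,0.4,-0.95],"angular": [0,0,0]},{"translation": [0,0.3,0],"angular": [0,0,0]}]'

```text
t: 38.4
tool_pos: [0.6472, 0.044, 0.0491]
ee_rot: [[0.993, 0.0, -0.118], [0.118, -0.002, 0.993], [0.0, -1.0, -0.002]]
contact_force: [-0.9, 0.1, -0.7]
gripper_width: 0.583
```

Call:
send_rows --plan '[{"translation": [0,0,0],"angular": [0,0,0]},{"translation": [0,0,0],"angular": [0,0,0]},{"translation": [0,0,0],"angular": [0,0,0]},{"translation": [0,0,0],"angular": [0,0,0]},{"translation": [0,0,0],"angular": [0,0,0]},{"translation": [0,0,0],"angular": [0,0,0]},{"translation": [0,0,0],"angular": [0,0,0]},{"translation": [0,0,0],"angular": [0,0,0]}]'

```text
t: 39.4
tool_pos: [0.6462, 0.0485, 0.0499]
ee_rot: [[0.992, -0.0, -0.123], [0.123, -0.0, 0.992], [-0.0, -1.0, -0.0]]
contact_force: [0.1, 0.2, -1.1]
gripper_width: 0.588
```

Run:
```python
from h import *
im,ci=snap("w22")
```

```text
t 39.45 tcp [646.2  48.6  49.8] yaw 7.09 F [-1.1 -0.2 -0.5] w 0.586
```

View pics/w22_v.png

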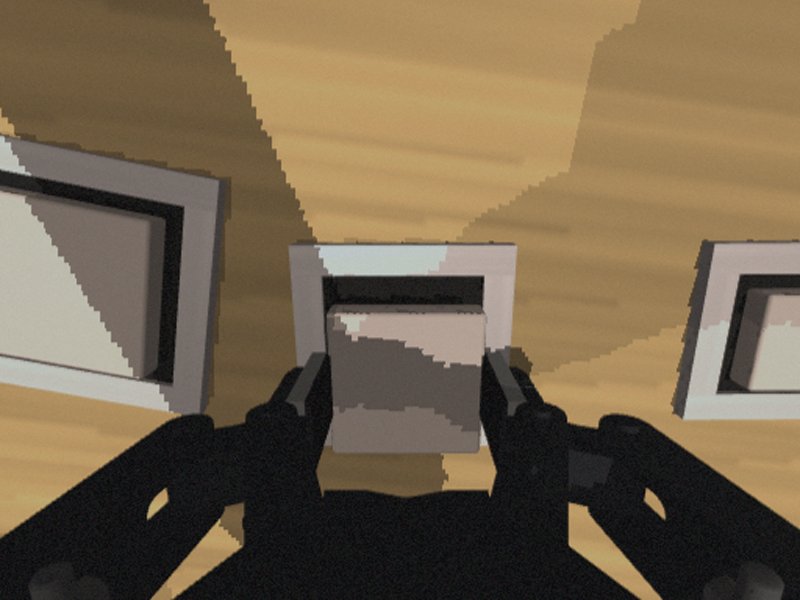

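Run:
```python
from h import *
ci=camera_info("wrist");k=1.5625
a=ray("wrist",np.array([(290,244),(516,244),(323,277),(483,277)])/k,.007,ci)[:,:2]*1000
y=np.radians(7.1);x=np.array([np.cos(y),np.sin(y)]);z=np.array([-x[1],x[0]])
print(a.round(1),"nest",(a[0]+a[1])/2+44*x,(a[2]+a[3])/2+32*x)
b=ray("wrist",np.array([(327,314),(486,314),(332,452),(481,452)])/k,.0498-.0205+.012,ci)[:,:2]*1000
print(b.round(1),"tile",b.mean(0))
d=(a[0]+a[1])/2+44*x-b.mean(0);print("units",d@x/30,d@z/30)
```

```text
[[6.086e+02 2.000e-01]
 [5.980e+02 8.680e+01]
 [6.201e+02 1.380e+01]
 [6.124e+02 7.630e+01]] nest [646.97691905  48.9036108 ] [648.00627095  48.98908526]
[[623.7  21.6]
 [617.5  72.1]
 [674.1  27.1]
 [667.8  79.1]] tile [645.76544163  49.96622353]
units 0.035694907694193014 -0.04014016465672941
```

Call:
send_rows --plan '[{"translation": [0.04,0,-0.03],"angular": [0,0,0]},{"translation": [0,0.3,0],"angular": [0,0,0]},{"translation": [0,0.25,0],"angular": [0,0,0]},{"translation": [0,0.15,0],"angular": [0,0,0]},{"translation": [0,0.08,0],"angular": [0,0,0]},{"translation": [0,0.06,0],"angular": [0,0,0]},{"translation": [0,0,0],"angular": [0,0,0]},{"translation": [0,0,0],"angular": [0,0,0]}]'

```text
t: 40.45
tool_pos: [0.6476, 0.0479, 0.025]
ee_rot: [[0.992, 0.0, -0.123], [0.123, 0.0, 0.992], [0.0, -1.0, 0.0]]
contact_force: [-2.1, -0.4, 2.0]
gripper_width: 0.586
```

Run:
```python
from h import *
im,ci=snap("w23")
```

```text
t 40.5 tcp [647.6  47.9  25. ] yaw 7.09 F [-1.1 -0.2  2.7] w 0.586
```

View pics/w23_v.png

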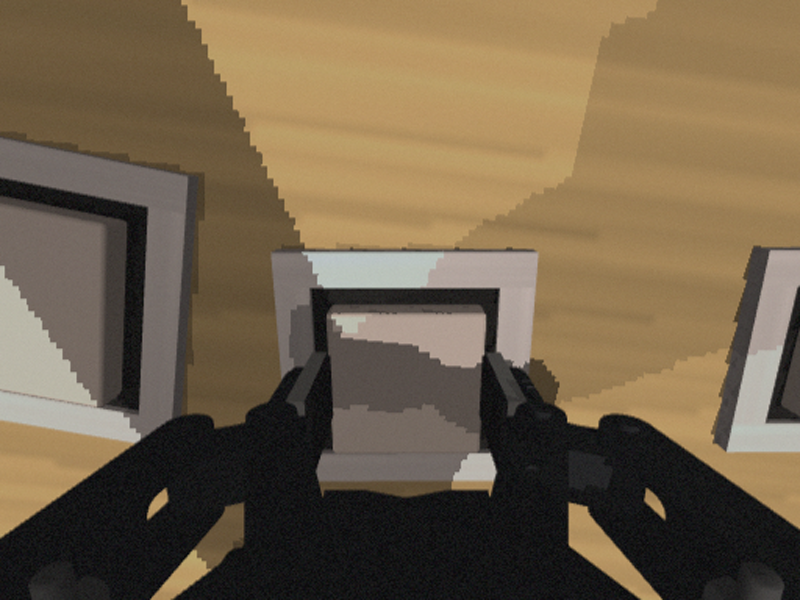

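Call:
send_rows --plan '[{"translation": [0,0,0],"angular": [0,0,0]},{"translation": [0,0,0],"angular": [0,0,0]},{"translation": [0,0,0],"angular": [0,0,0]},{"translation": [0,0,0],"angular": [0,0,0]},{"translation": [0,0,0],"angular": [0,0,0]},{"translation": [0,-0.6,0],"angular": [0,0,0]},{"translation": [0,-1,0],"angular": [0,0,0]},{"translation": [0,-1,0],"angular": [0,0,0]}]' --gripper 1

```text
t: 41.5
tool_pos: [0.6478, 0.048, 0.1047]
ee_rot: [[0.992, 0.001, -0.124], [0.124, 0.0, 0.992], [0.001, -1.0, 0.0]]
contact_force: [0.4, -0.1, -0.9]
gripper_width: 0.997
```

Call:
send_rows --plan '[{"translation": [0,-1,0],"angular": [0,0,0]},{"translation": [0,-1,0],"angular": [0,0,0]},{"translation": [0,-1,0],"angular": [0,0,0]},{"translation": [0,-1,0],"angular": [0,0,0]},{"translation": [0,-1,0],"angular": [0,0,0]},{"translation": [0,-1,0],"angular": [0,0,0]},{"translation": [0,0,0],"angular": [0,0,0]},{"translation": [0,0,0],"angular": [0,0,0]}]'

```text
t: 42.5
tool_pos: [0.6472, 0.0478, 0.2828]
ee_rot: [[0.992, 0.0, -0.124], [0.124, -0.0, 0.992], [-0.0, -1.0, -0.0]]
contact_force: [0.2, -0.6, -0.6]
gripper_width: 1.0
```

Run:
```python
from h import *
im,ci=snap("w24"); print("z16");rects(im,ci,"wrist",.016,200,6000,235); print("z7");rects(im,ci,"wrist",.007,200,6000,235)
snap("s24","side")
```

```text
t 42.55 tcp [646.8  47.7 282. ] yaw 7.09 F [ 0.1 -0.9  0.2] w 0.998
z16
px [260. 162.] 3649 mm [645.5  48.5] [86.6 87.5] 7.0
px [369. 157.] 2782 mm [620.  201.5] [75.4 75.4] 7.3
px [170. 141.] 4960 mm [632.9 -78.4] [98.1 99.4] 85.6
px [241.  10.] 726 mm [461.9   3.6] [28.8 40.9] 7.1
px [142.   7.] 627 mm [ 473.2 -118.2] [21.2 52.2] 7.1
z7
px [260. 162.] 3649 mm [647.   48.7] [88.6 89.5] 7.0
px [369. 157.] 2782 mm [620.9 205.2] [77.2 77.1] 7.3
px [170. 141.] 4960 mm [634.1 -81.1] [100.3 101.7] 85.6
px [241.  10.] 726 mm [459.2   2.8] [29.4 41.8] 7.1
px [142.   7.] 627 mm [ 470.7 -121.9] [21.7 53.4] 7.1
t 42.6 tcp [646.7  47.7 281.6] yaw 7.09 F [ 0.3 -0.6 -1.5] w 1.003
```

View pics/w24_v.png

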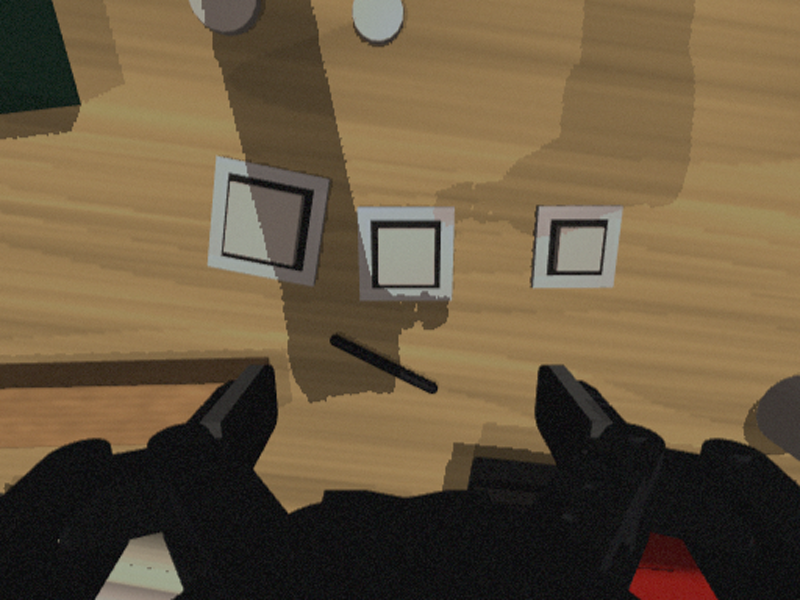

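View pics/s24_v.png

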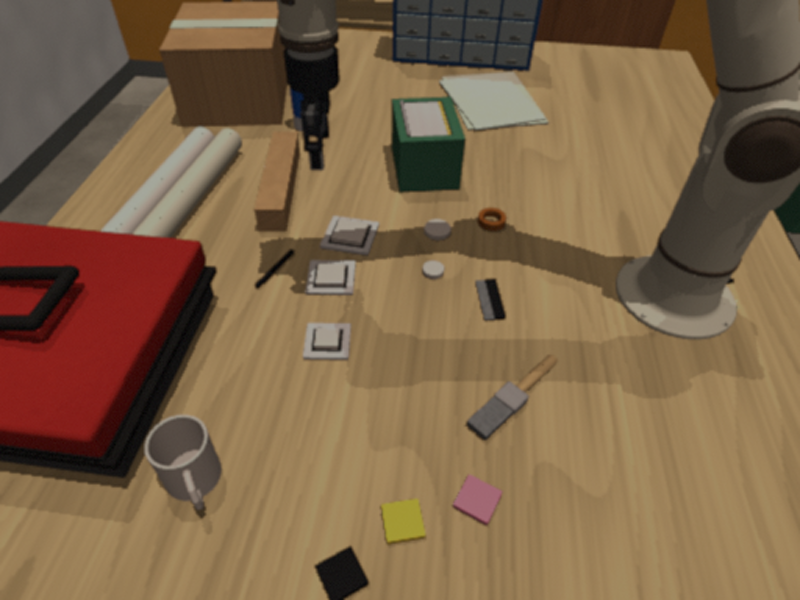

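Run:
```python
from station import r
print(r.finish_job())
```

```text
the job is handed in; nothing more can be done
None
```

The job is handed in at about 43 s. The large, small and medium tiles were each set down gently in the nest of their own size. The broken tile was pushed through the bin flap and let go.

**Nests:** The last wrist and side pictures show all three tiles flat inside their rims. I measured the large tile after release, and it was about 2 mm from its nest's centre. For the small and medium tiles I only measured the centring just before lowering (about 2 mm off, then corrected); after release I judged them by eye.

**Bin:** The pictures show the flap closed and nothing lying on it. I could not see the broken tile inside the bin.

**Round blanks:** Neither was touched, and in the last pictures both look where they started. The final wrist view cut them off at the image edge, so I have no exact final measurement of them.

**Look-alikes and forces:** The black, pink and yellow look-alikes were left alone. The largest contact force I read was about 7 N. No check failed. The fixed cameras and the wrist camera differed by up to about 6 mm on positions, and I used the wrist camera's values.

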